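# Load the glazing carousel, index it and switch the spray gun on

### The arm

A 6-joint arm with a two-finger parallel gripper is mounted at the origin on the work surface. World frame = base frame: x ahead of the robot, y to its left, z up, the work surface at z = 0. Lengths are in m, angles in rad, forces in N, time in s.
With the tool pointing down it reaches from about 0.3 to 0.875 m from the base axis. Payload 4.2 kg.
Tool frame: the origin (TCP) lies between the finger pads; the fingertips stand 14 mm ahead of it and the grasp point (between the pads) lies 5 mm behind it; z points along the fingers, y is the direction in which the jaws open and shut (so a half turn about z gives the same grasp; the last joint's range is limited). The gripper opens to 85 mm and grips with 20 to 120 N. Pads are 22 mm wide; open, the fingers measure 114 mm over their backs; the gripper's body (76 mm by 85 mm) begins 54 mm behind the grasp point. The pads swing forward as they close: fully open they stand 13 mm farther back than shut.
Start: joints at [-1.209, 0.32, 1.565, -0, 1.257, -0.02], TCP at [0.214, -0.534, 0.245] pointing down, gripper open.
Joint ranges: [-3.11, 3.11], [-0.84, 2.01], [0.21, 2.61], [-1.34, 4.49], [0.05, 2.63], [-2.56, 2.56]. Speed limits (rad/s): [2.57, 2.57, 3.14, 3.14, 3.14, 3.14].

### API

Orientations are given as a unit quaternion [w, x, y, z].
In Python, from workcell import env gives the robot as it stands.
- The arm moves only by the tool servo_tool, never from a script. Its argument "commands" is text: rows parted by semicolons, each of 4 numbers parted by spaces: the shift along the tool's x, y, z in mm, then the turn about the tool's z in rad. A call has exactly 10 rows; each row is the pose to reach, as a shift and turn from the pose commanded when the call began, along the tool's axes at that moment; what a row does not reach only later rows make up. A row lasts 1/8 s, in which the tool goes at most 62.5 mm and 10.7 degrees, less where a joint would pass 70% of its speed; a pose out of reach is approached as far as the arm can. A call with a gripper value outside its range is refused whole. "grip" is the gripper command: -1 is fully open, 1 is shut, values between are in proportion, set as the call begins (left out, the last holds). The fingers move at their own pace and stop on an object; "force" is the grip in N (left out, the last holds). Time passes only in rows, so rows that repeat a pose let the fingers close, or fill a call up. It gives the time, the measured TCP pose, the force and the opening at its end, in the units of the state.
- env.state(): the state, without advancing time (a new reading comes with each control period).
- env.grab_frame(name): name is "scene" or "side" or "wrist"; returns (picture, depth): 420x560x3 uint8, blue, green, red; 420x560 float32, m along the optical axis (not along the pixel's ray), 0 where there is no reading.
- env.get_calibration(name): a dict with "fx", "fy", "cx", "cy" (pixels), "view" (4x4, takes a point from world to camera coordinates); the wrist camera has in their place "hand_eye" (4x4, takes a point from camera to tool coordinates, whose origin is the TCP and whose axes are the flange's). Camera axes: x right, y up, looking along -z (the intrinsics and any distortion apply to the point x, -y, -z); pixel columns grow to the right and rows downward; lengths in m; the calibration is good to about 2 mm. A picture is of the moment at which its call begins: read the wrist's pose just before it. get_calibration takes no time and is no camera call.
- env.close_job(): hands the job in, once; it reports no verdict.
The state is a dict: "time": time; "q": joint angles; "joint_velocities": joint speeds; "tau": joint torques, N m; "tcp_pos": TCP position; "orientation": TCP orientation; "ft_force": force on the tool from outside, world axes, zero at the start; "ft_torque": the same for the moment, N m; "finger_gap": finger opening in m.
Only numpy, scipy, OpenCV 4.12 (cv2) and the standard library are available. Lean on these libraries where they do the work, as an engineer would, in place of code of your own. Each camera call takes 0.05 s, during which the arm holds its last target.

### The job

Set the raw clay beaker from the ware board gently, upright, into the empty pocket of the glazing carousel and let go of it, then turn the carousel by its hub handle one click clockwise, so that the beaker rests in front of the spray gun. Then switch the gun on at the sloping control console: its locking toggle stands to the left (off); pull the bat out by feel until it comes up against its stop, without forcing it, swing it over the centre to the right and let it drop back home. Leave all the other pots and things undisturbed.

Things in the scene. Friction and masses are not known exactly. Their poses are not given: they have to be found in the camera images.
- beaker: the beaker to load: raw orange-brown terracotta, a straight tapered cup, open at the top, with a flat base. Outer diameter 52 mm at the foot, 66 mm at the rim, 70 mm high, wall 5 mm, about 0.13 to 0.23 kg. It stands upright on the ware board, one of three clay pieces in a row about 100 mm apart; the only one of its shape there. Origin: centre of its underside, z up
- wareboard: fixed plywood ware board lying on the bench, 340 mm long (its x), 130 mm wide (its y), 18 mm thick; to the left or the right of the carousel. The three clay pieces stand in a row along its x. Origin: centre of its underside
- vase: bystander on the ware board: terracotta bud vase, belly 62 mm, narrow neck 24 mm, 92 mm high. Origin: centre of its underside, z up
- bowl: bystander on the ware board: terracotta bowl, rim diameter 100 mm, 44 mm high. Origin: centre of its underside, z up
- machine: the carousel's fixed cast base (a drum of 97 mm radius on a 115 mm radius foot), with the spray gun on a post at its side. Origin: on the carousel's vertical axis at bench level. The loading station lies 100 mm from the axis along this frame's -x; the gun's station is the next one clockwise
- wheel (a joint): rotation of the carousel's plate about its vertical axis, rad: 0 at the start, growing as it turns clockwise seen from above. Round aluminium plate, 145 mm radius, top 63 mm above the bench, with five pockets 72 deg (1.257 rad) apart. A spring detent holds it at each click: about 0.3 N m to leave a click; the plate turns almost freely between clicks, takes about 0.3 N m again just before the next, and within about 0.07 rad of the click it draws itself exactly home when let go
- hub (a point): centre of the hub handle of the carousel: a black bar on a column in the middle of the plate, 64 mm long (along this point's x), 16 mm wide (y), 28 mm tall (z), its top 168 mm above the bench, higher than the pots. It turns with the plate; z up
- pocket (a point): centre of the floor of the one empty pocket, 63 mm above the bench, 100 mm from the carousel's axis; it turns with the plate. The pocket is a steel ring, inner diameter 60 mm, outer 68 mm, 6 mm high, on the plate; the beaker's foot stands inside it on the plate. z up
- gun_tip (a point): nozzle tip of the spray gun, 107 mm above the bench, 163 mm from the carousel's axis, pointing at the axis. The gun, 25 to 30 mm thick, reaches out to 228 mm from the axis at this height, its post to 135 mm above the bench
- toggle (a joint): lean of the console's lever-lock toggle about its pivot, rad: -0.38 at the start (off, leaning to the left as the robot sees it), +0.38 fully over to the right (on), 0 upright to the panel. It snaps over the centre by a spring (up to about 4 N at the bat's end). While the bat is home it is locked on either side and cannot be swung, however hard it is pushed
- bat (a joint): pull of the bat out along its length, m: 0 home (locked). It swings free once pulled out by 3.5 to 7.5 mm, hidden and different from switch to switch, and meets a hard stop 2 mm later (5.5 to 9.5 mm). Its spring takes 7 N to start and 0.7 N per mm more (14 N at most): a clearly harder pull means the stop. It draws the bat home when let go. Its inner pin must not be forced against lock or stop (40 N)
- bat_grip (a point): point on the bat's axis in the middle of its grip, 30 mm from the pivot (when home), 13 mm from its rounded end. z points out along the bat. The bat is plain steel, round, swelling from 9 mm diameter (14 mm from the pivot) to 15 mm (36 mm from the pivot), on a 7 mm stem. The bat's pose follows its swing and pull
- toggle_pivot (a point): the toggle's pivot, 8 mm above the console's panel, fixed. This frame is the panel's: z out along its normal (the panel slopes 25 deg up and away from the robot), x up the slope, y to the left across it. The bat swings in the y-z plane about x. A bushing of 23 mm diameter surrounds the stem up to the pivot's height, narrowing to 17 mm for 5 mm more
- console: the fixed control console, a sloping desk box 180 mm wide (y), 200 mm deep (x), 55 mm high in front and 148 mm behind, with two knobs, a gauge and lamps on its panel, all over 45 mm from the toggle and under 18 mm tall; on the other side of the carousel from the ware board. Origin: centre of its underside; its front faces -x
- pot1: a finished beaker of the same shape, spray-coated off-white, standing in a pocket of the carousel; to be left standing there (it rides along when the plate turns). Origin: centre of its underside, z up
- pot2: a finished beaker of the same shape, spray-coated off-white, standing in a pocket of the carousel; to be left standing there (it rides along when the plate turns). Origin: centre of its underside, z up
- pot3: a finished beaker of the same shape, spray-coated off-white, standing in a pocket of the carousel; to be left standing there (it rides along when the plate turns). Origin: centre of its underside, z up
- pot4: a finished beaker of the same shape, spray-coated off-white, standing in a pocket of the carousel; to be left standing there (it rides along when the plate turns). Origin: centre of its underside, z up
- jar: bystander: clear plastic jar with a white lid, 60 mm diameter, 85 mm high, standing on the bench in front of the carousel. Origin: centre of its underside
- brush: bystander: flat brush with a wooden handle, 200 mm long, lying on the bench beyond the carousel. Origin: under its middle
Mind the look-alikes: they are no part of the job. What is shaped like the beaker but green is not meant.

How it is judged:
On the way, in this order (a step that is already met when the one before it is completed fails the run):
1. the beaker stands upright in the empty pocket, let go of, the plate still at its first click (horizontal distance between beaker and pocket below 0.007 m and z of beaker in the frame of pocket below 0.003 m and angle between beaker's own z axis and vertical below 0.08 rad and value of joint wheel between -0.1 and 0.1 rad and contact force between the fingers and beaker below 0.2 N and linear speed of beaker below 0.03 m/s), for 0.2 s.
2. the plate rests one click on, the beaker in front of the gun (horizontal distance between beaker and pocket below 0.007 m and z of beaker in the frame of pocket below 0.003 m and angle between beaker's own z axis and vertical below 0.08 rad and value of joint wheel between 1.19664 and 1.31664 rad and velocity of joint wheel below 0.05 rad/s), for 0.2 s.
3. the toggle has been swung over to the right and its bat is home (value of joint toggle above 0.3 rad and value of joint bat below 0.0015 m), for 0.2 s.
At the end, for the whole second after the job is handed in: the beaker stands upright (within 0.08 rad) in its pocket (within 7 mm of the centre, its foot on the plate), the plate rests at the first click clockwise (1.257 rad, within 0.06), and the toggle leans to the right (beyond 0.3 rad) with its bat home (within 1.5 mm) (all of step 2 and all of step 3 and linear speed of beaker below 0.02 m/s); the robot touches nothing.
It fails at once if the toggle is forced: its inner pin is pressed against the lock plate or the stop with over 40 N (contact force between bat_c0 and console above 40 N).
It fails at once if the beaker is dropped or thrown (moves faster than 0.45 m/s while not held) (linear speed of beaker above 0.45 m/s and contact force between the fingers and beaker below 0.1 N).
It fails at once if a pot on the carousel is tipped or pushed out of its pocket (angle between any of pot1, pot2, pot3, pot4's own z axis and vertical above 0.3 rad or horizontal distance between any of pot1, pot2, pot3, pot4 and hub above 0.115 m or horizontal distance between any of pot1, pot2, pot3, pot4 and hub below 0.085 m).
It fails at once if the vase, the bowl, the jar or the brush is moved by more than 30 mm or one of the clay pieces is tipped (distance of any of vase, bowl, jar, brush from where it was at the start of the episode above 0.03 m or angle between any of vase, bowl's own z axis and vertical above 0.4 rad).
It also fails if it takes over 72 s, if anything falls off the work surface, if the arm or the gripper's body presses on something with over 40 N, if the wrist force passes 120 N, or if a joint passes its speed limit or range.

## Working session

There is one attempt and no reset: what is moved stays moved. The work goes in short steps, Python scripts to look and compute and a tool call to move; the robot and the scene stay as the last step left them, time stands still between calls to the robot, and variables do not carry over. Pictures are saved under pics/ and viewed, and the job is handed in when it is done.

Besides the shell and the picture viewer there is one more tool, called after ">>>" as a command line: name --argument value ..., lists and objects as JSON in quotes. servo_tool: Moves the arm, as the interface text tells. Its arguments: {"type":"object","properties":{"commands":{"type":"string"},"grip":{"type":"number"},"force":{"type":"number"}},"required":["commands"]}

```bash
ls; mkdir -p pics; python3 - <<'E'
from workcell import env
import cv2
print(env.state())
for n in ("scene","side","wrist"):
    p,d=env.grab_frame(n); cv2.imwrite(f"pics/{n}0.png",p)
    import numpy as np; np.save(f"pics/{n}0.npy",d)
    print(n,env.get_calibration(n))
E
```

```text
pics
{'time': 0.0, 'q': array([-1.20898679e+00,  3.20280532e-01,  1.56569211e+00, -9.24962629e-06,
        1.25740471e+00, -2.00056814e-02]), 'joint_velocities': array([ 1.28176597e-03, -1.31227327e-03,  2.17648996e-04,  1.13624180e-03,
       -2.39192998e-03,  4.22807156e-05]), 'tau': array([ 1.84560056e-03, -4.15517771e+01, -2.34162301e+01, -5.68997905e-05,
        8.01921735e-03, -2.32890336e-06]), 'tcp_pos': array([ 0.21407975, -0.53316366,  0.2444837 ]), 'orientation': array([-8.78598730e-04,  9.81831758e-01,  1.89751422e-01, -1.56096679e-04]), 'ft_force': array([ 0.14218193, -0.65813186, -0.20873965]), 'ft_torque': array([ 0.00936396, -0.05419883, -0.02787415]), 'finger_gap': 0.08547134594005884}
scene {'fx': 424.083751320326, 'fy': 424.083751320326, 'cx': 273.9836716147821, 'cy': 210.39094403263817, 'view': array([[-0.62215714,  0.78279203,  0.01253509,  0.34256251],
       [-0.41377318, -0.34237176,  0.84354806,  0.10431474],
       [ 0.66461436,  0.51963277,  0.53690738, -1.29132283],
       [ 0.        ,  0.        ,  0.        ,  1.        ]])}
side {'fx': 532.7840116381934, 'fy': 532.7840116381934, 'cx': 281.7286820772302, 'cy': 204.9848529710122, 'view': array([[-0.93818498, -0.34607052, -0.00664345,  0.48771867],
       [ 0.25795221, -0.71183979,  0.65325705, -0.20315973],
       [-0.23080208,  0.61116226,  0.75710705, -1.46589899],
       [ 0.        ,  0.        ,  0.        ,  1.        ]])}
wrist {'fx': 314.7988717043182, 'fy': 314.7988717043182, 'cx': 278.05633685401625, 'cy': 209.08088631388262, 'hand_eye': array([[ 1.99017499e-05,  9.59104160e-01,  2.83053369e-01,
         7.29004563e-02],
       [ 9.99999974e-01, -8.35779969e-05,  2.12886549e-04,
        -4.78626455e-04],
       [ 2.27837409e-04,  2.83053358e-01, -9.59104137e-01,
        -1.28841578e-01],
       [ 0.00000000e+00,  0.00000000e+00,  0.00000000e+00,
         1.00000000e+00]])}
```

View pics/scene0.png

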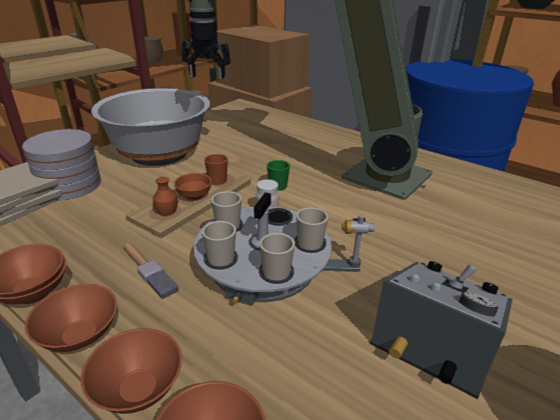

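View pics/side0.png

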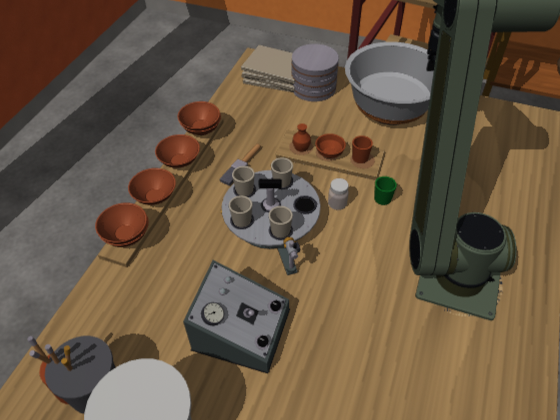

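View pics/wrist0.png

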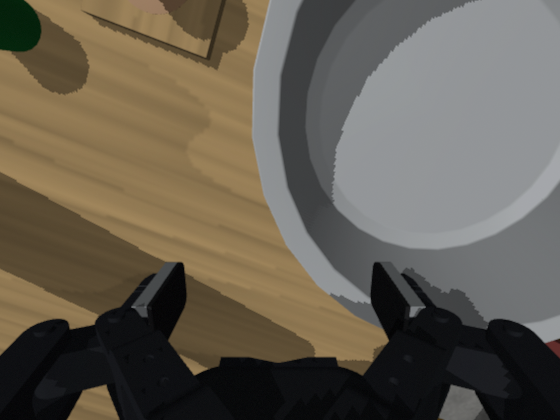

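The scene view shows the beaker at (217,168), the bowl at (193,187), the vase at (165,197), the green look-alike at (278,174), the empty pocket at (279,217), the hub at (263,206), the gun tip at (347,227) and the toggle at (463,276). Next I measure them.

```bash
cat > h.py <<'E'
import numpy as np, cv2
from workcell import env
from scipy.spatial.transform import Rotation as R
def tcpT(s):
    T=np.eye(4); q=s['orientation']; T[:3,:3]=R.from_quat([q[1],q[2],q[3],q[0]]).as_matrix(); T[:3,3]=s['tcp_pos']; return T
def camT(n,s=None):
    c=env.get_calibration(n)
    if n=='wrist': return tcpT(s)@c['hand_eye'],c
    return np.linalg.inv(c['view']),c
def cloud(n,d,s=None):
    T,c=camT(n,s); v,u=np.mgrid[:d.shape[0],:d.shape[1]]
    P=np.stack([(u-c['cx'])/c['fx']*d,-(v-c['cy'])/c['fy']*d,-d],-1)
    return P@T[:3,:3].T+T[:3,3]
def ray(n,u,v,z,s=None):
    T,c=camT(n,s); r=T[:3,:3]@np.array([(u-c['cx'])/c['fx'],-(v-c['cy'])/c['fy'],-1]); o=T[:3,3]
    return o+r*(z-o[2])/r[2]
def proj(n,p,s=None):
    T,c=camT(n,s); q=np.linalg.inv(T)@np.append(p,1)
    return c['cx']+c['fx']*q[0]/-q[2], c['cy']-c['fy']*q[1]/-q[2]
def crop(src,dst,x0,y0,x1,y1,k):
    p=cv2.imread(src)[y0:y1,x0:x1]; cv2.imwrite(dst,cv2.resize(p,None,fx=k,fy=k,interpolation=cv2.INTER_CUBIC))
E
python3 - <<'E'
from h import *
np.set_printoptions(precision=4,suppress=True)
for n,pts in (('scene',dict(beaker=(217,175),bowl=(193,187),vase=(163,200),green=(278,177),pocket=(279,217),hub=(263,206),gun=(345,227),togbase=(458,284),togend=(472,270),jarlid=(267,187))),
              ('side',dict(beaker=(362,152),pocket=(305,205),hub=(270,184),tog=(248,314),jarlid=(339,187),gun=(288,240),brush=(240,170)))):
    C=cloud(n,np.load(f'pics/{n}0.npy'))
    for k,(u,v) in pts.items(): print(n,k,C[v,u])
crop('pics/scene0.png','pics/c1.png',360,240,540,370,4)
crop('pics/side0.png','pics/c2.png',200,120,400,270,4)
crop('pics/side0.png','pics/c3.png',180,255,300,370,5)
E
```

```text
scene beaker [ 0.3919 -0.3284  0.0514]
scene bowl [ 0.456  -0.3582  0.0303]
scene vase [ 0.5888 -0.3141  0.0675]
scene green [ 0.287  -0.196   0.0474]
scene pocket [ 0.4651 -0.0542  0.0644]
scene hub [ 0.572  -0.0131  0.1618]
scene gun [0.466  0.1153 0.1117]
scene togbase [0.4845 0.3506 0.106 ]
scene togend [0.4697 0.3624 0.134 ]
scene jarlid [ 0.4037 -0.1402  0.0861]
side beaker [ 0.367  -0.3256  0.0696]
side pocket [ 0.4674 -0.0556  0.0658]
side hub [ 0.5602 -0.0181  0.1596]
side tog [0.4757 0.352  0.1056]
side jarlid [ 0.3905 -0.1412  0.0845]
side gun [0.4569 0.1204 0.1203]
side brush [ 0.6766 -0.0716  0.1238]
```

View pics/c1.png

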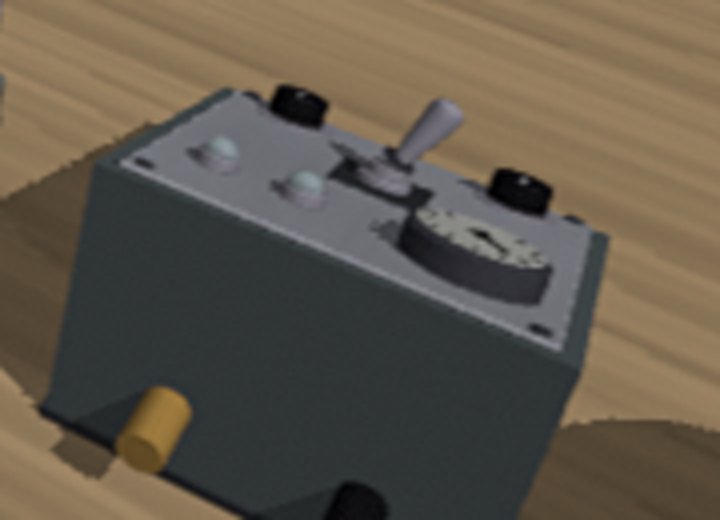

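View pics/c2.png

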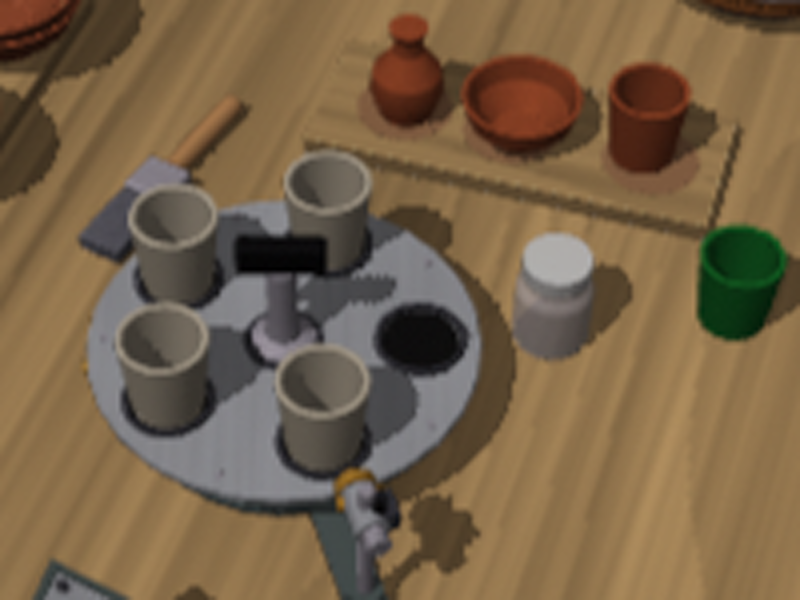

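View pics/c3.png

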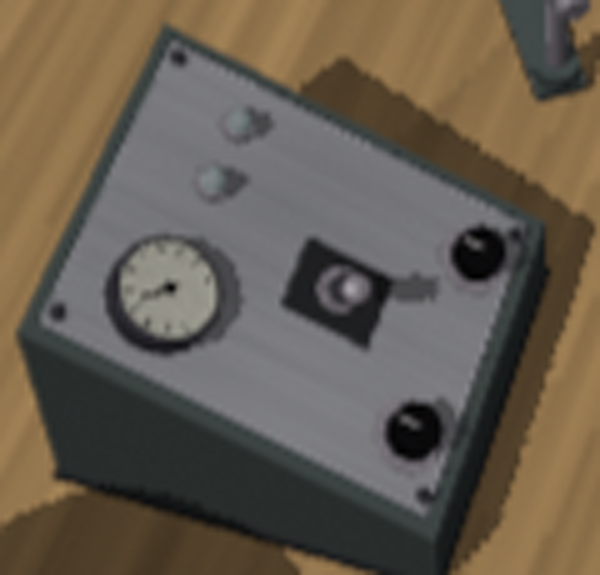

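```bash
cat > m.py <<'E'
from h import *
from scipy.optimize import least_squares
np.set_printoptions(precision=4,suppress=True)
def circ(P,r=None):
    f=(lambda p:np.hypot(P[:,0]-p[0],P[:,1]-p[1])-p[2]) if r is None else (lambda p:np.hypot(P[:,0]-p[0],P[:,1]-p[1])-r)
    x0=[*P[:,:2].mean(0)]+([.05] if r is None else [])
    s=least_squares(f,x0,loss='soft_l1',f_scale=.002); return s.x,np.sqrt((s.fun**2).mean())
for n in ('scene','side'):
    im=cv2.imread(f'pics/{n}0.png'); C=cloud(n,np.load(f'pics/{n}0.npy')); Z=C[...,2]
    near=lambda x,y,r:np.hypot(C[...,0]-x,C[...,1]-y)<r
    def cone(x0,r0,m):  # fit axis of known beaker cone, base z known
        P=C[m]
        return P
    # beaker surface outer: cone
    for nm,(x,y,zb) in dict(beaker=(.38,-.33,.018)).items():
        hsv=cv2.cvtColor(im,cv2.COLOR_BGR2HSV)
        m=near(x,y,.055)&(Z>zb+.008)&(Z<zb+.066)
        P=C[m]
        def f(p):
            d=np.hypot(P[:,0]-p[0],P[:,1]-p[1]); ro=.026+.007*(P[:,2]-zb)/.07
            e1=d-ro; e2=d-(ro-.005); return np.where(abs(e1)<abs(e2),e1,e2)
        s=least_squares(f,[x,y],loss='soft_l1',f_scale=.0015); print(n,nm,s.x,np.median(abs(s.fun)),m.sum())
        t=near(x,y,.06)&(abs(Z-zb-.07)<.0025); print('  rim circle',circ(C[t]),t.sum())
    m=near(.565,-.015,.17)&(abs(Z-.063)<.004)
    P=C[m]; 
    # plate edge: outermost in angular bins
    c=np.array([.565,-.015])
    for it in range(5):
        a=np.arctan2(P[:,1]-c[1],P[:,0]-c[0]); d=np.hypot(*(P[:,:2]-c).T); b=(a*30).astype(int)
        E=np.array([P[b==k][np.argmax(d[b==k])] for k in np.unique(b) if (b==k).sum()>0]); E=E[np.hypot(*(E[:,:2]-c).T)>.125]
        r,e=circ(E,.145); c=r[:2]
    print(n,'plate',c,e,len(E), 'z',np.median(P[:,2]), circ(E))
    m=near(.565,-.015,.05)&(Z>.135)&(Z<.175); P=C[m]; Pt=P[P[:,2]>.163]
    print(n,'hubtop',Pt.mean(0),cv2.minAreaRect((Pt[:,:2]*1000).astype(np.float32)),len(Pt),Pt[:,2].max())
    # pots rims
    for k in range(5):
        pass
    m=near(*c,.15)&(abs(Z-.133)<.004)&(~near(*c,.055)); P=C[m]
    a=np.degrees(np.arctan2(P[:,1]-c[1],P[:,0]-c[0]))
    h,_=np.histogram(a,36,(-180,180)); print('pot ang hist',h)
    # board
    m=near(.45,-.33,.25)&(abs(Z-.018)<.004); P=C[m]; print('board',cv2.minAreaRect((P[:,:2]*1000).astype(np.float32)))
    # panel
    m=near(.48,.35,.07); P=C[m]
    w=abs(P@np.array([.4,0,1])) 
    def f(p): return P[:,2]-(p[0]*(P[:,0]-.48)+p[1]*(P[:,1]-.35)+p[2])
    s=least_squares(f,[.4,0,.1],loss='cauchy',f_scale=.0007); p=s.x; nn=np.array([-p[0],-p[1],1]);nn/=np.linalg.norm(nn)
    print(n,'panel n',nn,'slope deg',np.degrees(np.arccos(nn[2])),'yaw up',np.degrees(np.arctan2(-nn[1],-nn[0])),'z0',p[2])
    h=(P-np.array([.48,.35,p[2]]))@nn
    for lo,hi in((.012,.02),(.02,.03),(.03,.035),(.035,.039),(.039,.048)):
        q=P[(h>lo)&(h<hi)]; print('   h',lo,len(q),q.mean(0) if len(q) else '')
E
python3 m.py
```

```text
scene beaker [ 0.3789 -0.3499] 0.0013983753864923558 495
  rim circle (array([ 0.3752, -0.3487,  0.0302]), np.float64(0.0019383817494000976)) 94
scene plate [ 0.5628 -0.0238] 0.003465269386669158 145 z 0.06376423466473019 (array([ 0.564 , -0.0231,  0.1432]), np.float64(0.0025982097017873563))
scene hubtop [ 0.5668 -0.0208  0.1676] ((563.8663330078125, -23.077768325805664), (63.067813873291016, 15.598732948303223), 19.529956817626953) 154 0.1705838673013409
pot ang hist [ 0  0  0  0  0  0  0 49 43 34 62  1  0  0 59 57 44 69 28  0  0 34 73 64
 69 38  0  0 24 74 27 43 57  0  0  0]
board ((444.47723388671875, -329.45623779296875), (199.3880615234375, 425.6409606933594), 77.02306365966797)
scene panel n [-0.4205 -0.0216  0.907 ] slope deg 24.899933808157833 yaw up 2.934810245494534 z0 0.09568386125534287
   h 0.012 126 [0.4906 0.3702 0.117 ]
   h 0.02 41 [0.4736 0.3532 0.1204]
   h 0.03 24 [0.4711 0.3562 0.1273]
   h 0.035 25 [0.4696 0.3583 0.1317]
   h 0.039 36 [0.4658 0.3584 0.1358]
side beaker [ 0.3788 -0.3487] 0.0012799500265144002 368
  rim circle (array([ 0.3754, -0.3495,  0.0304]),
[... 179 characters left out ...]
981))
side hubtop [ 0.5634 -0.0225  0.1687] ((562.8003540039062, -24.796520233154297), (61.34126281738281, 23.593185424804688), 17.492149353027344) 113 0.17411323874612727
pot ang hist [ 0  0  0  0  0  0  0 23 25 27 34  0  0  0 24 24 24 22 17  0  0 23 30 19
 31 22  0  0  9 38 28 31 29  0  0  0]
board ((445.439208984375, -266.26031494140625), (398.2747802734375, 296.3592224121094), 1.9748516082763672)
side panel n [-0.4233 -0.0209  0.9058] slope deg 25.074578043748105 yaw up 2.822108696048476 z0 0.09555345998298578
   h 0.012 112 [0.5069 0.3793 0.1253]
   h 0.02 2 [0.4783 0.3502 0.1178]
   h 0.03 1 [0.4713 0.3592 0.1298]
   h 0.035 5 [0.4704 0.3585 0.132 ]
   h 0.039 26 [0.4634 0.3587 0.1362]
```

```bash
cat >> h.py <<'E'
def go(x,y,z,hdg=None):
    s=env.state(); T=tcpT(s); d=T[:3,:3].T@(np.array([x,y,z])-T[:3,3]); h=np.arctan2(T[1,0],T[0,0])
    print('t',round(s['time'],2),'h',round(np.degrees(h),2),'shift mm',np.round(d*1000,1),'turn',None if hdg is None else round(-((np.radians(hdg)-h+np.pi)%(2*np.pi)-np.pi),3),'tiltz',T[:3,2].round(4),'q6',s['q'][5].round(2),'F',s['ft_force'].round(2),'gap',round(s['finger_gap'],4))
E
python3 - <<'E'
from h import *
go(.378,-.349,.21,9)
E
```

```text
t 0.15 h 21.88 shift mm [ 220.7 -109.9   34.8] turn 0.225 tiltz [-5.0e-04  1.3e-03 -1.0e+00] q6 -0.02 F [-0.21 -0.26 -0.49] gap 0.0856
```

>>> servo_tool --commands "40 -20 5 0.03; 90 -45 12 0.08; 140 -70 20 0.15; 185 -92 28 0.2; 210 -105 33 0.225; 221 -110 35 0.225; 221 -110 35 0.225; 221 -110 35 0.225; 221 -110 35 0.225; 221 -110 35 0.225" --grip -1

```text
time: 1.4
tcp_pos: [0.378, -0.3498, 0.2104]
orientation: [0.0, 0.997, 0.078, 0.0]
ft_force: [1.1, 0.6, 0.3]
finger_gap: 0.0854
```

```bash
python3 - <<'E'
from h import *
s=env.state(); p,d=env.grab_frame('wrist'); cv2.imwrite('pics/w1.png',p); np.save('pics/w1.npy',d)
import pickle; pickle.dump(s,open('pics/w1.pkl','wb'))
print(s['tcp_pos']); C=cloud('wrist',d,s); Z=C[...,2]
m=(abs(Z-.088)<.004)&(np.hypot(C[...,0]-.378,C[...,1]+.349)<.05); P=C[m]; print(m.sum(),P.mean(0), cv2.minEnclosingCircle((P[:,:2]*1000).astype(np.float32)))
v,u=np.nonzero(m); print(u.min(),u.max(),v.min(),v.max())
E
```

```text
[ 0.37795477 -0.34977154  0.21043954]
1436 [ 0.37385856 -0.34935163  0.08776096] ((373.7965087890625, -349.5444030761719), 32.725032806396484)
239 316 173 248
```

View pics/w1.png

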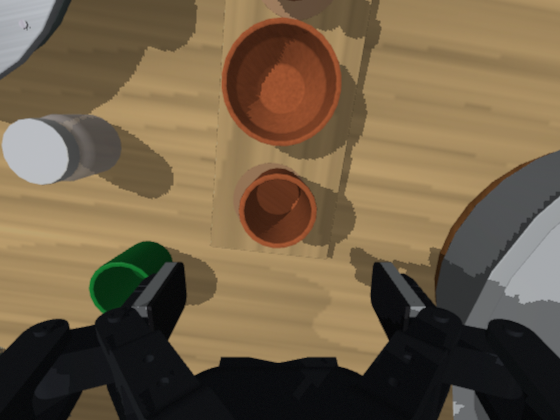

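```bash
python3 - <<'E'
from h import *
import pickle
s=pickle.load(open('pics/w1.pkl','rb')); d=np.load('pics/w1.npy'); C=cloud('wrist',d,s)
D=C-np.array([.3738,-.3495,0]); c,sn=np.cos(np.radians(9)),np.sin(np.radians(9))
ax=D[...,0]*c+D[...,1]*sn; ay=D[...,0]*sn-D[...,1]*c
v,u=np.mgrid[:420,:560]
m=(C[...,2]>.022)&(abs(ax)<.03)&(abs(ay)>.036)&(abs(ay)<.12)&(v<255); print(m.sum()); 
if m.sum(): print(ay[m].min(),ay[m].max(), np.abs(ay[m]).min(), C[m][:5])
go(.3738,-.3495,.053,9)
E
```

```text
0
t 1.45 h 8.93 shift mm [ -4.1  -0.8 157.4] turn -0.001 tiltz [ 1.e-04 -2.e-04 -1.e+00] q6 0.65 F [ 0.92 -0.73 -0.16] gap 0.085
```

>>> servo_tool --commands "-4 -1 30 0; -4 -1 75 0; -4 -1 115 0; -4 -1 140 0; -4 -1 152 0; -4 -1 157 0; -4 -1 157 0; -4 -1 157 0; -4 -1 157 0; -4 -1 157 0"

```text
time: 2.7
tcp_pos: [0.3744, -0.349, 0.0537]
orientation: [0.0, 0.997, 0.078, 0.0]
ft_force: [-0.5, 0.7, 0.6]
finger_gap: 0.0854
```

>>> servo_tool --commands "0 0 0 0; 0 0 0 0; 0 0 0 0; 0 0 0 0; 0 0 0 0; 0 0 0 0; 0 0 0 0; 0 0 0 0; 0 0 -3 0; 0 0 -6 0" --grip 1 --force 35

```text
time: 3.95
tcp_pos: [0.374, -0.3486, 0.059]
orientation: [-0.0, 0.997, 0.078, -0.0]
ft_force: [-0.1, -0.7, -2.6]
finger_gap: 0.0627
```

```bash
python3 - <<'E'
from h import *
go(.4689,-.0544,.25,18)
p,d=env.grab_frame('wrist'); cv2.imwrite('pics/w2.png',p)
E
```

```text
t 3.95 h 8.99 shift mm [ 139.6 -275.9 -190.9] turn -0.157 tiltz [-7.e-04  6.e-04 -1.e+00] q6 0.64 F [-0.11 -0.66 -2.56] gap 0.0627
```

View pics/w2.png

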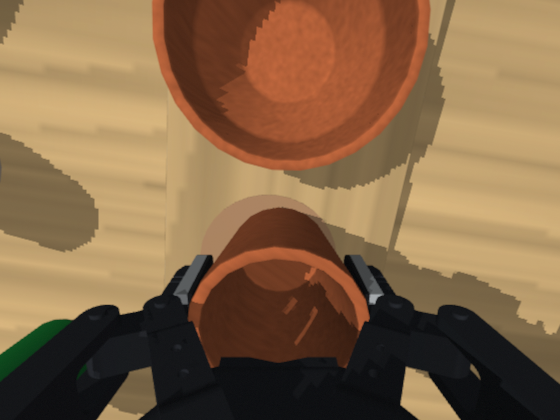

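>>> servo_tool --commands "0 0 -10 0; 0 0 -40 0; 0 0 -80 0; 0 0 -120 0; 10 -25 -145 0; 35 -70 -150 -0.04; 65 -125 -150 -0.1; 90 -170 -150 -0.13; 110 -215 -150 -0.157; 125 -245 -150 -0.157"

```text
time: 5.25
tcp_pos: [0.4595, -0.0852, 0.2098]
orientation: [0.0, 0.988, 0.157, 0.0]
ft_force: [1.1, -0.9, -2.9]
finger_gap: 0.0622
```

```bash
python3 - <<'E'
from h import *
import pickle
go(.4689,-.0544,.21,18)
s=env.state()
for n in ('wrist','side','scene'):
    p,d=env.grab_frame(n); cv2.imwrite(f'pics/{n}3.png',p); np.save(f'pics/{n}3.npy',d)
pickle.dump(s,open('pics/w3.pkl','wb'))
go(.4689,-.0544,.21,18)
crop('pics/side3.png','pics/c4.png',200,90,400,240,4)
crop('pics/scene3.png','pics/c5.png',160,110,360,260,4)
E
```

```text
t 5.25 h 18.08 shift mm [ 18.5 -26.4  -0.2] turn 0.001 tiltz [ 5.e-04  1.e-04 -1.e+00] q6 1.05 F [ 1.15 -0.94 -2.88] gap 0.0622
t 5.4 h 18.16 shift mm [ 18.8 -27.2  -0.3] turn 0.003 tiltz [ 3.e-04 -3.e-04 -1.e+00] q6 1.04 F [-0.54 -0.37 -2.39] gap 0.0622
```

View pics/c4.png

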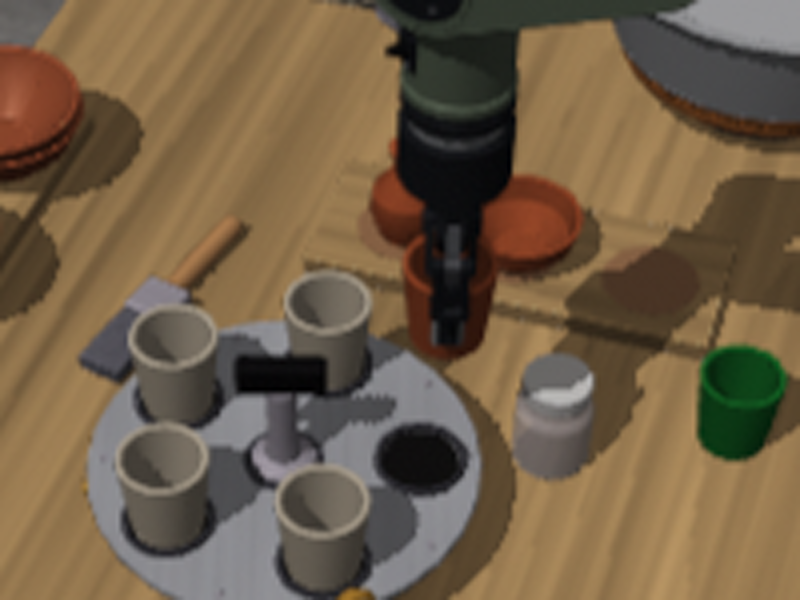

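View pics/c5.png

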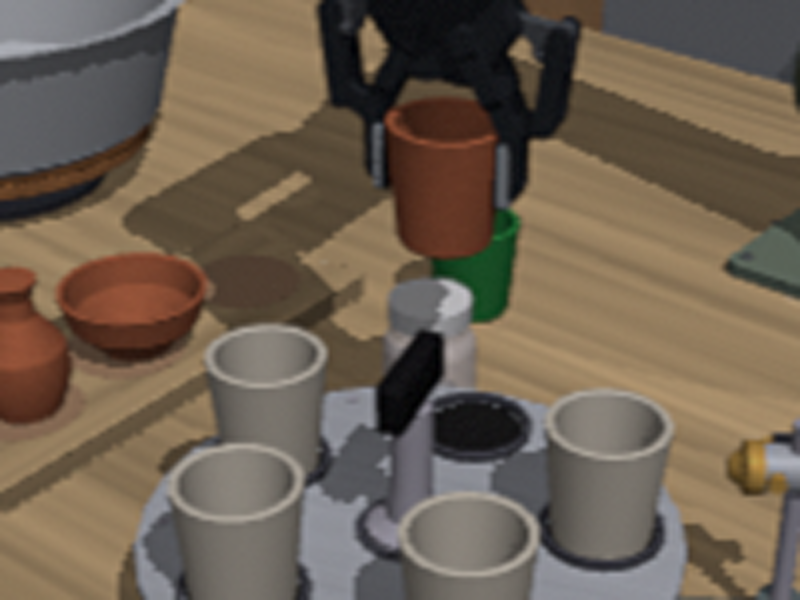

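View pics/wrist3.png

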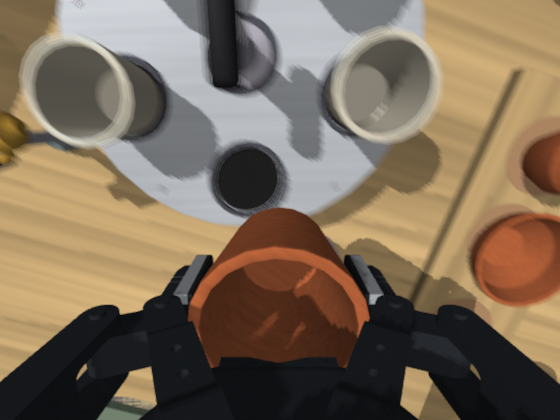

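```bash
cat > fitb.py <<'E'
from h import *
import pickle
from scipy.optimize import least_squares
np.set_printoptions(precision=4,suppress=True)
s=pickle.load(open('pics/w3.pkl','rb')); T=tcpT(s)
for sets in (('scene',),('side',),('wrist',),('scene','side','wrist')):
    A=[]
    for n in sets:
        im=cv2.imread(f'pics/{n}3.png'); hsv=cv2.cvtColor(im,cv2.COLOR_BGR2HSV); C=cloud(n,np.load(f'pics/{n}3.npy'),s)
        m=(np.hypot(C[...,0]-T[0,3],C[...,1]-T[1,3])<.055)&(C[...,2]>.16)&(C[...,2]<.27)&(hsv[...,1]>110)&(hsv[...,2]>50)
        A.append(C[m])
    P=np.vstack(A)
    def f(p):
        a=np.array([p[3],p[4],1]);a/=np.linalg.norm(a); q=P-p[:3]; h=q@a; r=np.linalg.norm(q-h[:,None]*a,axis=1)
        ro=.026+.1*h; e1=r-ro; e2=r-ro+.005; e=np.where(abs(e1)<abs(e2),e1,e2)
        e=np.where(h<0,np.hypot(h,np.maximum(r-.026,0)),e); e=np.where(h>.07,np.hypot(h-.07,e),e)
        return np.where((h<.008)&(r<.021),h-.005,e)
    r=least_squares(f,[T[0,3],T[1,3],T[2,3]-.036,0,0],loss='soft_l1',f_scale=.001)
    d=T[:3,:3].T@(r.x[:3]-T[:3,3]); print(sets,len(P),'base in tool mm',d*1000,'tilt',r.x[3:],'med',np.median(abs(r.fun)))
print(ray('wrist',248,180,.063,s), ray('scene',160+477/4,110+427/4,.063), ray('side',200+421/4,90+459/4,.063))
for a in (17,18,19,20): print(a,.564-.1*np.cos(np.radians(a)),-.0235-.1*np.sin(np.radians(a)))
crop('pics/wrist3.png','pics/c6.png',180,120,320,225,5)
E
python3 fitb.py
```

```text
('scene',) 961 base in tool mm [ 0.33    0.5534 33.1329] tilt [-0.0102  0.0001] med 0.0008624507996443827
('side',) 217 base in tool mm [ 1.9328 -1.2668 32.4495] tilt [ 0.0133 -0.0005] med 0.0010134054150977463
('wrist',) 20270 base in tool mm [-0.6757  0.4052 34.4271] tilt [-0.0027  0.0124] med 0.00029962002150013545
('scene', 'side', 'wrist') 21448 base in tool mm [-0.6444  0.3926 34.4252] tilt [-0.0029  0.0121] med 0.00031579121285597
[ 0.4686 -0.0535  0.063 ] [ 0.4622 -0.0558  0.063 ] [ 0.4677 -0.0591  0.063 ]
17 0.4683695244036964 -0.05273717047227368
18 0.4688943483704846 -0.05440169943749474
19 0.4694481424400683 -0.05605681544571567
20 0.4700307379214091 -0.05770201433256687
```

View pics/c6.png

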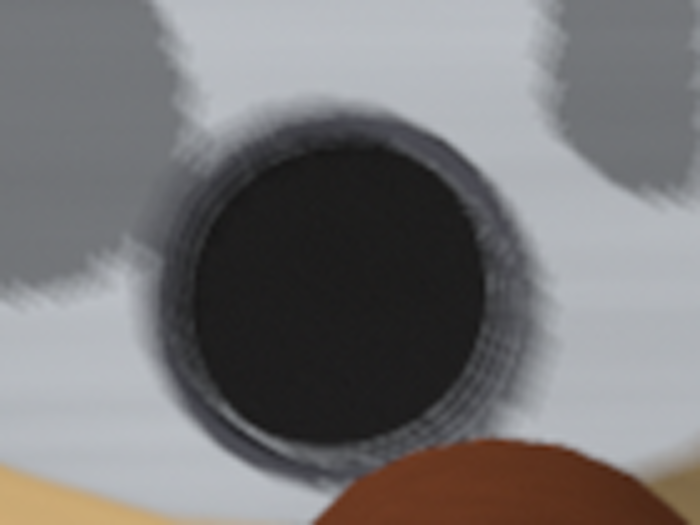

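```bash
python3 - <<'E'
from h import *
s=env.state(); p,d=env.grab_frame('wrist'); cv2.imwrite('pics/w4.png',p); C=cloud('wrist',d,s)
print(s['joint_velocities'].round(4), s['tcp_pos'])
crop('pics/w4.png','pics/c7.png',180,120,320,225,5)
g=cv2.cvtColor(p,cv2.COLOR_BGR2GRAY)
m=((g<60).astype(np.uint8)); m[:130]=0;m[225:]=0;m[:,:190]=0;m[:,310:]=0
n,l,st,ce=cv2.connectedComponentsWithStats(m); print(st,ce)
k=1+np.argmax(st[1:,4]); print(ray('wrist',*ce[k],.063,s))
Z=C[...,2]; print(Z[180,248],C[180,248])
go(.4688,-.0545,.21,18)
E
```

```text
[-0.0421  0.0001  0.0021 -0.0153  0.0017 -0.0057] [ 0.45955148 -0.08613796  0.20967875]
[[     0      0    560    420 231763]
 [   218    149     64     63   3184]
 [   215    170     37     46     83]
 [   290    211     20     14    170]] [[279.91771335 209.89816752]
 [249.3718593  180.29302764]
 [225.6746988  198.60240964]
 [300.58823529 219.02352941]]
[ 0.46877341 -0.05571917  0.063     ]
0.06326194685353143 [ 0.46870384 -0.05449331  0.06326195]
t 5.45 h 18.08 shift mm [ 19.1 -28.   -0.4] turn 0.001 tiltz [ 1.e-04 -7.e-04 -1.e+00] q6 1.04 F [-0.27 -0.54 -2.27] gap 0.0622
```

View pics/c7.png

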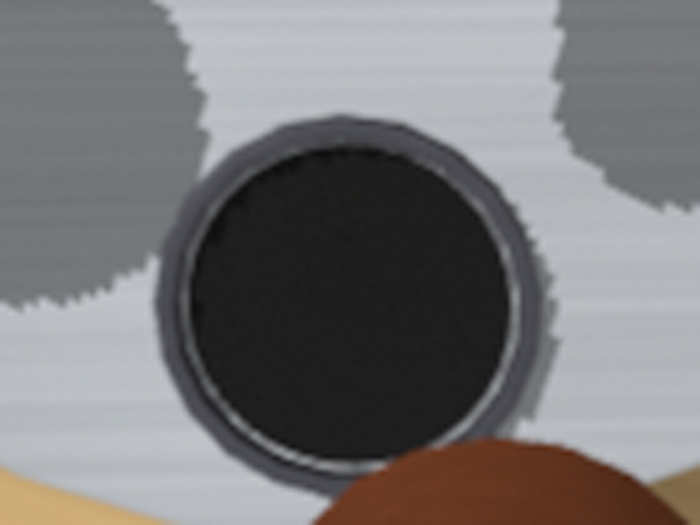

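```bash
python3 - <<'E'
from h import *
s=env.state()
for z in(.063,.066,.069): 
  print(ray('wrist',250.8,181.6,z,s), np.hypot(*(ray('wrist',217.4,181.6,z,s)-ray('wrist',284.2,181.6,z,s))[:2]))
E
```

```text
[ 0.46786249 -0.05822968  0.063     ] 0.05940917468966079
[ 0.46852218 -0.05829079  0.066     ] 0.0587621353046081
[ 0.46918186 -0.0583519   0.069     ] 0.05811509591955539
```

```bash
python3 - <<'E'
from h import *
for i in range(3):
    s=env.state(); p,d=env.grab_frame('wrist')
    print(s['joint_velocities'].round(3)[0], s['tcp_pos'])
s=env.state(); p,d=env.grab_frame('wrist'); s2=env.state(); print(s['tcp_pos'],s2['tcp_pos'])
cv2.imwrite('pics/w5.png',p)
crop('pics/w5.png','pics/c8.png',180,120,320,225,5)
g=cv2.cvtColor(p,cv2.COLOR_BGR2GRAY)
m=((g<60).astype(np.uint8)); m[:130]=0;m[225:]=0;m[:,:190]=0;m[:,310:]=0
n,l,st,ce=cv2.connectedComponentsWithStats(m);k=1+np.argmax(st[1:,4]); print(ce[k],st[k],ray('wrist',*ce[k],.066,s))
E
```

```text
-0.031 [ 0.45934123 -0.08704029  0.20961574]
-0.021 [ 0.45921975 -0.087616    0.20953352]
-0.013 [ 0.45918821 -0.08796675  0.20949874]
[ 0.45916476 -0.08811356  0.20944154] [ 0.45917834 -0.08820272  0.20940187]
[246.84375   179.1028125] [ 215  147   65   64 3200] [ 0.46951331 -0.05542023  0.066     ]
```

View pics/c8.png

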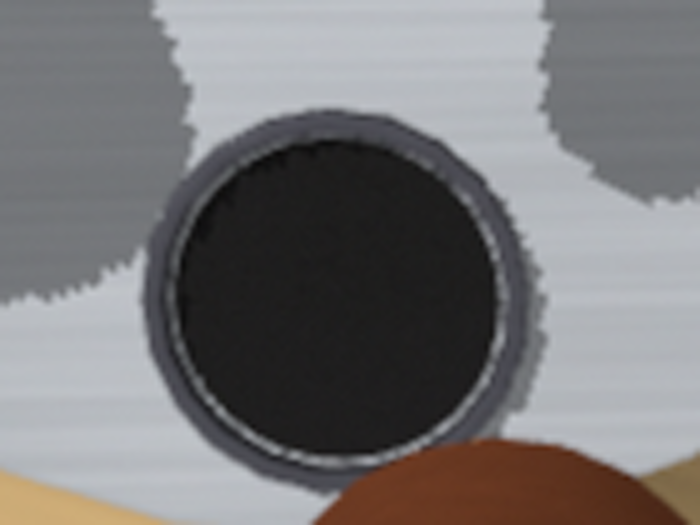

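```bash
python3 - <<'E'
from h import *
go(.4694,-.0555,.104,18)
E
```

```text
t 5.65 h 17.9 shift mm [ 19.8 -28.  105.4] turn -0.002 tiltz [ 0.e+00 -3.e-04 -1.e+00] q6 1.04 F [-1.   -0.33 -2.69] gap 0.0627
```

>>> servo_tool --commands "8 -10 0 0; 16 -22 10 0; 20 -28 35 0; 20 -28 60 0; 20 -28 80 0; 20 -28 92 0; 20 -28 98 0; 20 -28 98 0; 20 -28 98 0; 20 -28 98 0"

```text
time: 6.9
tcp_pos: [0.4702, -0.0546, 0.1119]
orientation: [0.0, 0.988, 0.156, 0.001]
ft_force: [-0.1, 0.3, -1.8]
finger_gap: 0.0624
```

```bash
python3 - <<'E'
from h import *
for n in ('wrist','side','scene'):
    p,d=env.grab_frame(n); cv2.imwrite(f'pics/{n}6.png',p)
go(.4694,-.0555,.104,18)
a=cv2.imread('pics/scene6.png')[140:290,190:350]; b=cv2.imread('pics/side6.png')[130:250,240:368]
cv2.imwrite('pics/c9.png',np.hstack([cv2.resize(a,(400,375)),cv2.resize(b,(400,375))]))
E
```

```text
t 7.05 h 17.97 shift mm [-0.8  0.7  7.6] turn -0.001 tiltz [ 7.e-04 -2.e-04 -1.e+00] q6 1.12 F [ 0.62  0.04 -1.8 ] gap 0.0622
```

View pics/c9.png

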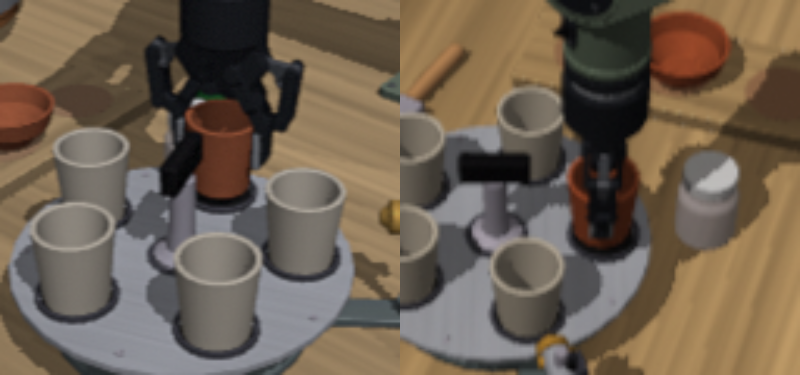

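View pics/wrist6.png

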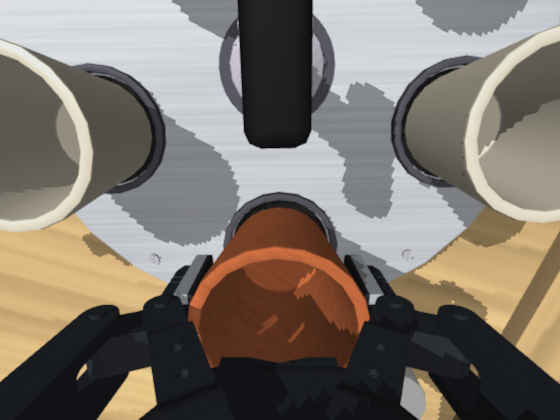

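>>> servo_tool --commands "-0.5 0.5 3 0; -0.5 0.5 6 0; -0.5 0.5 8 0; -0.5 0.5 9.5 0; -0.5 0.5 11 0; -0.5 0.5 12 0; -0.5 0.5 12.5 0; -0.5 0.5 12.5 0; -0.5 0.5 12.5 0; -0.5 0.5 12.5 0"

```text
time: 8.3
tcp_pos: [0.4695, -0.0551, 0.0989]
orientation: [0.0, 0.988, 0.156, 0.0]
ft_force: [0.4, -0.8, -1.6]
finger_gap: 0.0622
```

Not yet in contact (the weight is still carried), so I lower slowly.

>>> servo_tool --commands "0 0 0.5 0; 0 0 1 0; 0 0 1.5 0; 0 0 2 0; 0 0 2 0; 0 0 2 0; 0 0 2 0; 0 0 2 0; 0 0 2 0; 0 0 2 0"

```text
time: 9.55
tcp_pos: [0.4699, -0.0552, 0.0987]
orientation: [0.0, 0.988, 0.156, 0.001]
ft_force: [-3.5, 0.4, 13.9]
finger_gap: 0.0624
```

```bash
python3 - <<'E'
from h import *
for n in ('wrist','scene'):
    p,d=env.grab_frame(n); cv2.imwrite(f'pics/{n}7.png',p)
go(.4694,-.0555,.104,18)
a=cv2.imread('pics/scene7.png')[170:230,250:310]; b=cv2.imread('pics/wrist7.png')[180:330,190:380]
cv2.imwrite('pics/c10.png',np.hstack([cv2.resize(a,(400,400)),cv2.resize(b,(400,400))]))
E
```

```text
t 9.65 h 17.98 shift mm [-0.6  0.1 -5.3] turn -0.0 tiltz [ 1.7e-03 -2.0e-04 -1.0e+00] q6 1.12 F [-3.26  0.56 13.75] gap 0.0622
```

View pics/c10.png

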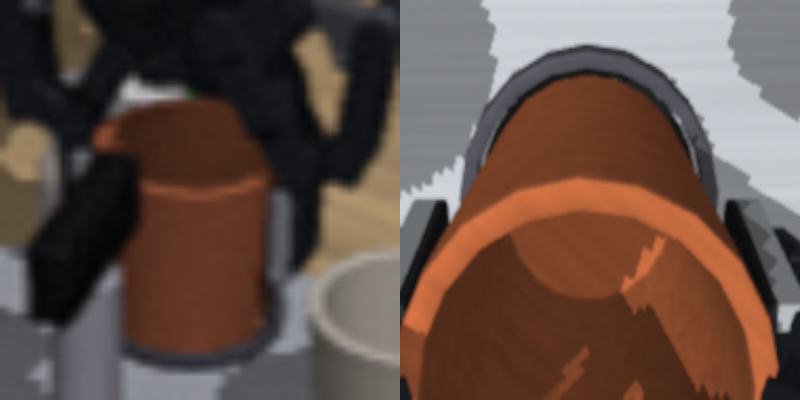

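>>> servo_tool --commands "-0.5 0 -0.5 0; -0.5 0 -1 0; -0.5 0 -1.5 0; -0.5 0 -1.5 0; -0.5 0 -1.5 0; -0.5 0 -1.5 0; -0.5 0 -1.5 0; -0.5 0 -1.5 0; -0.5 0 -1.5 0; -0.5 0 -1.5 0"

```text
time: 10.9
tcp_pos: [0.4695, -0.0553, 0.0988]
orientation: [0.0, 0.988, 0.156, 0.001]
ft_force: [0.1, 0.8, 5.7]
finger_gap: 0.0622
```

>>> servo_tool --commands "0 0 0 0; 0 0 0 0; 0 0 0 0; 0 0 0 0; 0 0 0 0; 0 0 0 0; 0 0 0 0; 0 0 0 0; 0 0 0 0; 0 0 0 0" --grip -0.9

```text
time: 12.15
tcp_pos: [0.469, -0.0553, 0.0983]
orientation: [0.0, 0.988, 0.156, 0.0]
ft_force: [1.5, 0.3, -0.6]
finger_gap: 0.0811
```

```bash
python3 - <<'E'
from h import *
s=env.state()
for n in ('wrist','scene'):
    p,d=env.grab_frame(n); cv2.imwrite(f'pics/{n}8.png',p); np.save(f'pics/{n}8.npy',d)
    C=cloud(n,d,s); m=(abs(C[...,2]-.133)<.004)&(np.hypot(C[...,0]-.469,C[...,1]+.056)<.045); print(n,m.sum(),cv2.minEnclosingCircle((C[m][:,:2]*1000).astype(np.float32)),C[m].mean(0))
go(.564,-.0235,.25,108)
a=cv2.imread('pics/scene8.png')[170:230,250:310]; b=cv2.imread('pics/wrist8.png')[180:330,190:380]
cv2.imwrite('pics/c11.png',np.hstack([cv2.resize(a,(400,400)),cv2.resize(b,(400,400))]))
E
```

```text
wrist 6369 ((477.44305419921875, -53.063323974609375), 44.092491149902344) [ 0.48115286 -0.05273814  0.13261473]
scene 168 ((472.09088134765625, -55.6313591003418), 44.25505828857422) [ 0.47008827 -0.05669051  0.13252557]
t 12.25 h 17.98 shift mm [ 100.1   -0.9 -151.7] turn -1.571 tiltz [ 0.e+00 -1.e-04 -1.e+00] q6 1.12 F [-0.23  0.19  0.07] gap 0.0811
```

View pics/c11.png

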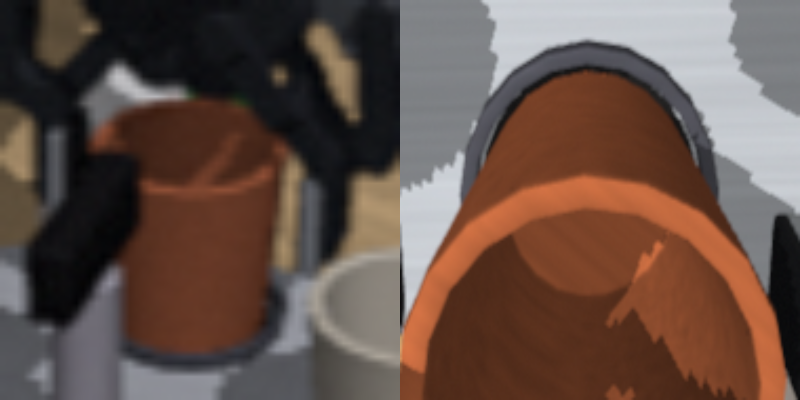

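>>> servo_tool --commands "0 0 -8 0; 0 0 -30 0; 0 0 -70 0; 0 0 -110 0; 0 0 -125 -0.1; 0 0 -125 -0.28; 0 0 -125 -0.46; 0 0 -125 -0.46; 0 0 -125 -0.46; 0 0 -125 -0.46"

```text
time: 13.5
tcp_pos: [0.469, -0.0553, 0.2234]
orientation: [0.0, 0.926, 0.377, -0.0]
ft_force: [-0.2, 0.3, -0.4]
finger_gap: 0.0808
```

```bash
python3 - <<'E'
from h import *
s=env.state(); p,d=env.grab_frame('wrist'); cv2.imwrite('pics/w9.png',p)
C=cloud('wrist',d,s)
m=(C[...,2]>.13)&(C[...,2]<.136)&(np.hypot(C[...,0]-.469,C[...,1]+.056)<.04); print(m.sum(),cv2.minEnclosingCircle((C[m][:,:2]*1000).astype(np.float32)))
m=(C[...,2]>.163)&(C[...,2]<.172)&(np.hypot(C[...,0]-.564,C[...,1]+.0235)<.045); print(m.sum(),cv2.minAreaRect((C[m][:,:2]*1000).astype(np.float32)))
go(.564,-.0235,.25,108)
E
```

```text
1768 ((469.2672424316406, -55.616512298583984), 32.81955337524414)
3487 ((562.3788452148438, -23.564762115478516), (63.52345275878906, 16.279922485351562), 19.108043670654297)
t 13.55 h 44.27 shift mm [ 90.2  43.6 -26.7] turn -1.112 tiltz [-1.e-04 -1.e-04 -1.e+00] q6 0.66 F [ 0.68 -0.01 -0.13] gap 0.0809
```

View pics/w9.png

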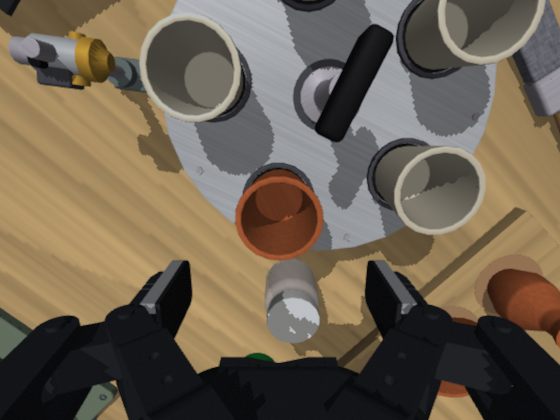

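```bash
python3 - <<'E'
from h import *
go(.563,-.0236,.150,109.1)
E
```

```text
t 13.55 h 44.27 shift mm [89.4 42.9 73.3] turn -1.131 tiltz [-1.e-04 -1.e-04 -1.e+00] q6 0.66 F [ 0.68 -0.01 -0.13] gap 0.0809
```

>>> servo_tool --commands "15 8 -10 -0.15; 35 18 -15 -0.33; 55 27 -15 -0.5; 75 36 -15 -0.68; 90 43 -15 -0.85; 90 43 -15 -1.02; 90 43 0 -1.13; 90 43 20 -1.13; 90 43 35 -1.13; 90 43 35 -1.13" --grip -1

```text
time: 14.8
tcp_pos: [0.5628, -0.0231, 0.1871]
orientation: [-0.001, 0.58, 0.814, -0.001]
ft_force: [0.3, -0.2, 0.6]
finger_gap: 0.0856
```

```bash
python3 - <<'E'
from h import *
go(.563,-.0236,.150,109.1)
s=env.state(); p,d=env.grab_frame('wrist'); cv2.imwrite('pics/w10.png',p)
C=cloud('wrist',d,s)
m=(C[...,2]>.163)&(C[...,2]<.172)&(np.hypot(C[...,0]-.564,C[...,1]+.0235)<.045); print(m.sum(),cv2.minAreaRect((C[m][:,:2]*1000).astype(np.float32)))
E
```

```text
t 14.8 h 109.06 shift mm [-0.6  0.1 37.1] turn -0.001 tiltz [-2.8e-03  1.0e-04 -1.0e+00] q6 -0.39 F [ 0.35 -0.2   0.62] gap 0.0856
3481 ((562.6786499023438, -22.751142501831055), (63.995765686035156, 15.897080421447754), 19.208492279052734)
```

View pics/w10.png

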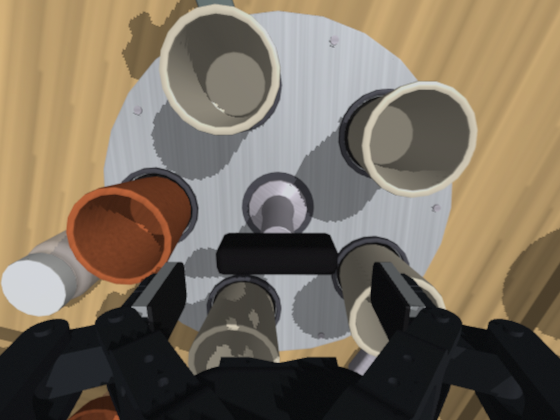

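>>> servo_tool --commands "0 0 10 0; 0 0 22 0; 0 0 31 0; 0 0 35 0; 0 0 36 0; 0 0 36 0; 0 0 36 0; 0 0 36 0; 0 0 36 0; 0 0 36 0"

```text
time: 16.1
tcp_pos: [0.5635, -0.0232, 0.1524]
orientation: [0.0, 0.58, 0.815, -0.0]
ft_force: [-0.1, -0.1, 0.5]
finger_gap: 0.0854
```

>>> servo_tool --commands "0 0 0 0; 0 0 0 0; 0 0 0 0; 0 0 0 0; 0 0 0 0; 0 0 0 0; 0 0 0 0; 0 0 0 0; 0 0 0 0; 0 0 0 0" --grip 1 --force 60

```text
time: 17.35
tcp_pos: [0.5618, -0.0236, 0.1528]
orientation: [-0.001, 0.58, 0.815, -0.002]
ft_force: [-3.1, -0.9, 6.0]
finger_gap: 0.0633
```

>>> servo_tool --commands "0 0 0 0.04; 0 0 0 0.1; 0 0 0 0.17; 0 0 0 0.24; 0 0 0 0.31; 0 0 0 0.38; 0 0 0 0.45; 0 0 0 0.52; 0 0 0 0.59; 0 0 0 0.66"

```text
time: 18.6
tcp_pos: [0.562, -0.0236, 0.1527]
orientation: [-0.001, 0.813, 0.582, -0.002]
ft_force: [-2.3, -2.9, 5.5]
finger_gap: 0.0627
```

>>> servo_tool --commands "0 0 0 0.07; 0 0 0 0.14; 0 0 0 0.21; 0 0 0 0.28; 0 0 0 0.35; 0 0 0 0.42; 0 0 0 0.49; 0 0 0 0.55; 0 0 0 0.59; 0 0 0 0.6"

```text
time: 19.85
tcp_pos: [0.5622, -0.0237, 0.1528]
orientation: [-0.0, 0.949, 0.316, -0.001]
ft_force: [-2.4, -4.1, 4.0]
finger_gap: 0.0626
```

```bash
python3 - <<'E'
from h import *
go(.563,-.0236,.150,109.1-72)
s=env.state(); print(s['ft_torque'])
p,d=env.grab_frame('wrist'); cv2.imwrite('pics/w11.png',p)
E
```

```text
t 19.85 h 36.86 shift mm [0.7 0.4 2.8] turn -0.004 tiltz [-2.9e-03 -3.0e-04 -1.0e+00] q6 0.87 F [-2.37 -4.14  3.96] gap 0.0626
[0.56708491 1.06769456 0.37100999]
```

View pics/w11.png

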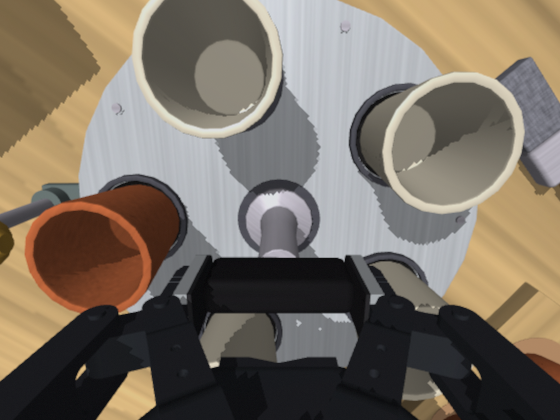

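>>> servo_tool --commands "0 0 0 0; 0 0 0 0; 0 0 0 0; 0 0 0 0; 0 0 0 0; 0 0 0 0; 0 0 -15 0; 0 0 -40 0; 0 0 -70 0; 0 0 -90 0" --grip -1

```text
time: 21.15
tcp_pos: [0.5641, -0.0232, 0.2451]
orientation: [0.001, 0.949, 0.316, 0.002]
ft_force: [1.0, -0.1, -0.1]
finger_gap: 0.0854
```

```bash
cat > pc.py <<'E'
from h import *
s=env.state(); p,d=env.grab_frame('wrist'); cv2.imwrite('pics/w12.png',p)
C=cloud('wrist',d,s)
m=(C[...,2]>.163)&(C[...,2]<.172)&(np.hypot(C[...,0]-.564,C[...,1]+.0235)<.045); print(m.sum(),cv2.minAreaRect((C[m][:,:2]*1000).astype(np.float32)))
a=np.radians(199.1-72); b=np.array([.563+.1*np.cos(a),-.0236+.1*np.sin(a)])
m=(C[...,2]>.13)&(C[...,2]<.136)&(np.hypot(C[...,0]-b[0],C[...,1]-b[1])<.042); print(b,m.sum(),cv2.minEnclosingCircle((C[m][:,:2]*1000).astype(np.float32)))
go(.47,.355,.22,142)
E
python3 pc.py
```

```text
1965 ((562.8895263671875, -23.104877471923828), (16.553356170654297, 63.566062927246094), 35.76036834716797)
[0.5026792  0.05615839] 1563 ((503.1408996582031, 54.61814880371094), 33.028106689453125)
t 21.2 h 36.89 shift mm [ 150.7 -359.8   26.6] turn -1.835 tiltz [ 8.e-03 -6.e-04 -1.e+00] q6 0.87 F [ 0.53 -0.34  1.85] gap 0.0853
```

View pics/w12.png

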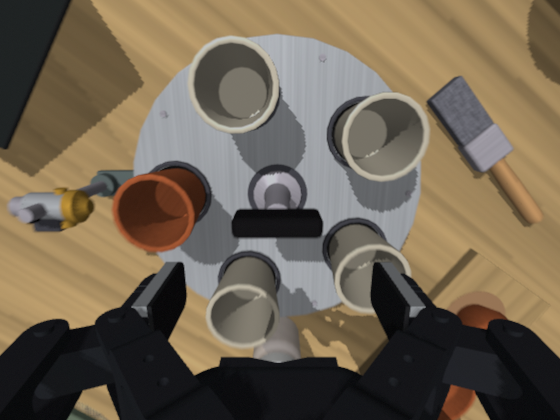

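>>> servo_tool --commands "15 -30 0 -0.17; 30 -70 0 -0.35; 45 -115 0 -0.53; 65 -160 0 -0.71; 85 -205 0 -0.89; 105 -250 0 -1.07; 125 -295 0 -1.25; 140 -335 0 -1.43; 150 -360 10 -1.61; 150 -360 20 -1.79"

```text
time: 22.45
tcp_pos: [0.4667, 0.3569, 0.2222]
orientation: [0.0, 0.342, 0.94, 0.0]
ft_force: [0.1, 0.4, 0.3]
finger_gap: 0.0851
```

>>> servo_tool --commands "0 0 0 0; 0 0 0 0; 0 0 0 0; 0 0 0 0; 0 0 0 0; 0 0 0 0; 0 0 0 0; 0 0 0 0; 0 0 0 0; 0 0 0 0"

```text
time: 23.7
tcp_pos: [0.4673, 0.3548, 0.2223]
orientation: [0.0, 0.347, 0.938, -0.0]
ft_force: [-0.3, 0.1, -0.1]
finger_gap: 0.0854
```

```bash
python3 - <<'E'
from h import *
import pickle
s=env.state(); pickle.dump(s,open('pics/w13.pkl','wb'))
for n in('wrist','side','scene'):
    p,d=env.grab_frame(n); cv2.imwrite(f'pics/{n}13.png',p); np.save(f'pics/{n}13.npy',d)
go(.47,.355,.22,142)
C=cloud('scene',np.load('pics/scene13.npy'))
m=(C[...,2]>.163)&(C[...,2]<.172)&(np.hypot(C[...,0]-.564,C[...,1]+.0235)<.045); print(m.sum(),cv2.minAreaRect((C[m][:,:2]*1000).astype(np.float32)))
E
```

```text
t 23.85 h 139.45 shift mm [-1.9  1.9  2.3] turn -0.045 tiltz [ 0.e+00 -1.e-04 -1.e+00] q6 -0.23 F [ 0.77  0.24 -0.23] gap 0.0854
189 ((563.4622192382812, -24.276283264160156), (18.68472671508789, 62.094486236572266), 36.84443664550781)
```

View pics/wrist13.png

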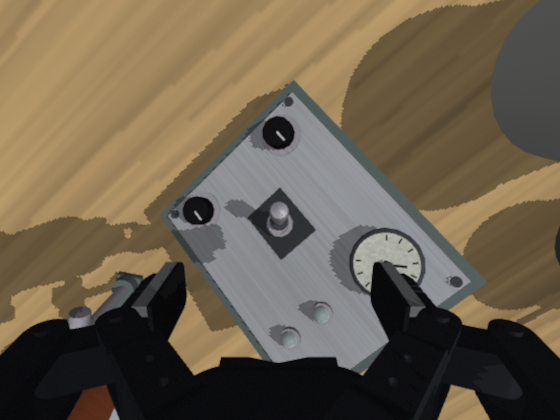

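View pics/scene13.png

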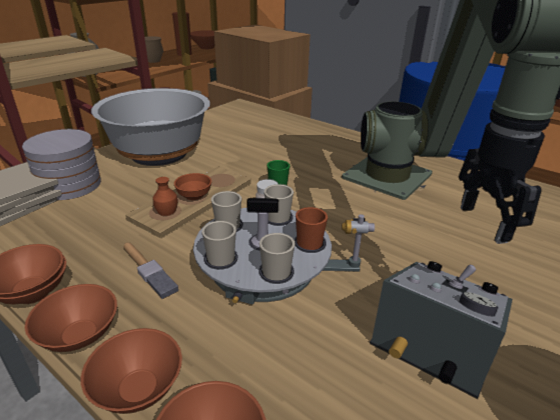

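```bash
python3 - <<'E'
from h import *
import pickle
np.set_printoptions(precision=4,suppress=True)
s=pickle.load(open('pics/w13.pkl','rb'))
crop('pics/wrist13.png','pics/c13.png',235,180,325,265,8)
d=np.load('pics/wrist13.npy'); C=cloud('wrist',d,s)
m=np.hypot(C[...,0]-.475,C[...,1]-.355)<.045; v,u=np.mgrid[:420,:560]; m&=(v<300)
P=C[m]
from scipy.optimize import least_squares
f=lambda p:P[:,2]-(p[0]*(P[:,0]-.475)+p[1]*(P[:,1]-.355)+p[2])
r=least_squares(f,[.46,0,.1],loss='cauchy',f_scale=.0005).x; nn=np.array([-r[0],-r[1],1]);nn/=np.linalg.norm(nn); print('n',nn,np.degrees(np.arccos(nn[2])),np.degrees(np.arctan2(-nn[1],-nn[0])),'z',r[2])
H=(C-np.array([.475,.355,r[2]]))@nn
for a in range(196,246,3): print(a,' '.join('%3d'%(1000*H[a,b]) if d[a,b]>0 else ' --' for b in range(255,306,3)))
for (a,b) in ((205,280),(212,280),(217,280),(222,280),(228,280)): print(a,b,C[a,b],H[a,b])
# diamond plate corners dark square
E
```

```text
n [-0.4249 -0.0188  0.905 ] 25.172436581512713 2.5323206014136117 z 0.09252217791969611
196   0   0   0   0   0   0   1   1   1   0   1   0   0   1   0   0   0
199   0   0   1  -1   0   1   1   1   0   0   2   0   0   0   0   0   0
202   0  -1   0   0   0   0   1   0  43   1   0   1   1   0   0   0   1
205   0   0   0   0   0   1  42  43  44  42  42   1   0   1   0   0   0
208   0   0   1  --   1  40  44  44  43  43  42  34   0   0   0  -1   0
211   0   1   1   0   0  43  45  46  45  44  42  40   0   0   0   0   0
214   1   1   1   0   1  42  45  44  45  44  43  39   0   0   0   0   0
217   0   0   0   1   0   9  45  45  45  43  41   5   2   1   0   0   0
220   0   1   2   0   1  16  37  43  41  40  38  12   3   0   0   0   0
223   1   1   1   1   5  10  17  28  32  26  13   5   4   0   0   0   0
226  -1   0   0   0   4   9  16  15  16  15  14   5   5   0   0   0   0
229   0   0   0   0   0   9   9  17  16  15  10   5   2   0   1   0  --
232   0   0   0   1   0   5   9   8   8  10   5   4   1   0   0   0   0
235   0   0   0   0   0   1   1   3   4   3   4   0   0   0   0   0   0
238   0   0   0   0   0   1   0   1   0   0   0   1   0   2   1   0   0
241   0   0   0   1   0   0   0   0   0   0   0   1   0   0   1   1  -1
244   0   0   0   0  -1   1   0   0   0   0   0   0   0   0   0   0   0
205 280 [0.4607 0.3637 0.1334] 0.04292481022634796
212 280 [0.4637 0.3611 0.1376] 0.045497601777896454
217 280 [0.4666 0.3586 0.1372] 0.04390168884766927
222 280 [0.4708 0.3551 0.1323] 0.037811306066637025
228 280 [0.4799 0.3475 0.1122] 0.01585452844525715
```

View pics/c13.png

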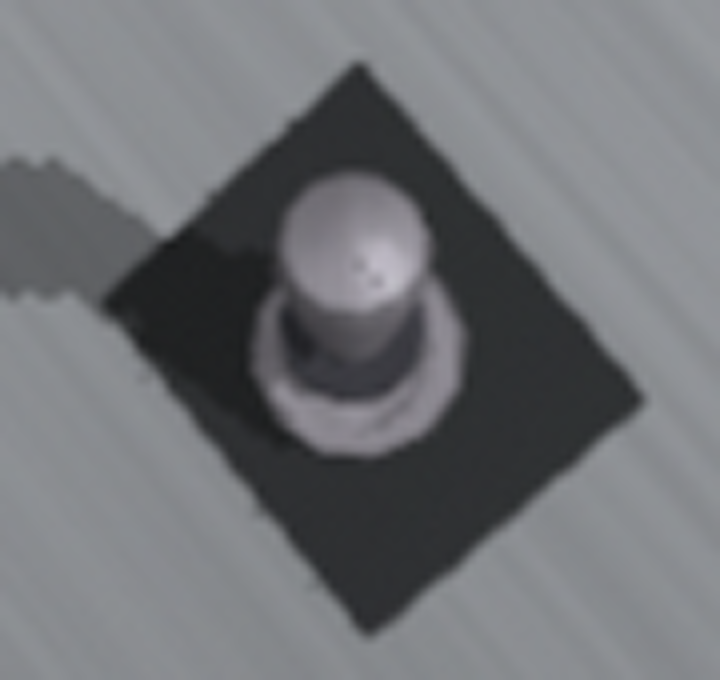

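```bash
cat > tog.py <<'E'
from h import *
import pickle
np.set_printoptions(precision=4,suppress=True)
s=pickle.load(open('pics/w13.pkl','rb'))
n=np.array([-.4233,-.0200,.9058]);n/=np.linalg.norm(n)
yaw=np.arctan2(-n[1],-n[0]); X=np.array([np.cos(yaw)*n[2],np.sin(yaw)*n[2],0]); X[2]=np.hypot(n[0],n[1]); X/=np.linalg.norm(X)
Y=np.cross(n,X)
p0=np.array([.475,.355,.0925])
def hit(cam,u,v,h,s=None):
    T,c=camT(cam,s); r=T[:3,:3]@np.array([(u-c['cx'])/c['fx'],-(v-c['cy'])/c['fy'],-1]); o=T[:3,3]
    t=((p0+h*n-o)@n)/(r@n); return o+t*r
base=hit('wrist',281.1,223.75,.0005,s); piv=base+.008*n
b=lambda th:np.cos(th)*n-np.sin(th)*Y   # th>0 = right
if __name__=='__main__':
    print('yaw',np.degrees(yaw),'Y',Y,'pivot',piv)
    C=cloud('wrist',np.load('pics/wrist13.npy'),s)
    D=C-piv; m=(np.linalg.norm(D,axis=-1)<.06)&((D@n)>.012); P=C[m]
    from scipy.optimize import least_squares
    def f(q):
        a=b(q[0]); w=P-(piv+q[1]*X+q[2]*Y); l=w@a; r=np.linalg.norm(w-l[:,None]*a,axis=1)
        e=r-np.interp(l,[.014,.036],[.0045,.0075]); 
        c=np.linalg.norm(w-.0355*a,axis=1)-.0075
        return np.where(l>.0355,c,e)
    r=least_squares(f,[-.38,0,0],loss='soft_l1',f_scale=.001); print('fit lean,dx,dy mm',r.x[0],r.x[1:]*1000,np.median(abs(r.fun)),m.sum())
    a=b(-.38); g=piv+.03*a; print('b',a,'grip',g,'az',np.degrees(np.arctan2(a[1],a[0])),'tip',piv+.043*a)
    for cam,ss in(('wrist',s),('scene',None),('side',None)):
        print(cam,[tuple(np.round(proj(cam,piv+k*a,ss),1)) for k in(0,.03,.043)])
    go(*(piv+.031*a-[0,0,.005]),np.degrees(np.arctan2(a[1],a[0])))
E
python3 tog.py; python3 - <<'E'
from h import *
crop('pics/scene13.png','pics/c14.png',440,255,490,295,12)
E
```

```text
yaw 2.7050886684995152 Y [-0.0472  0.9989 -0.    ] pivot [0.4787 0.3468 0.1034]
fit lean,dx,dy mm -0.5704252432992205 [-0.7284 -5.9689] 0.00031095475094683554 341
b [-0.4106  0.3519  0.8412] grip [0.4664 0.3574 0.1287] az 139.39926885084958 tip [0.461  0.362  0.1396]
wrist [(np.float64(278.4), np.float64(223.8)), (np.float64(278.5), np.float64(214.3)), (np.float64(278.5), np.float64(209.4))]
scene [(np.float64(456.6), np.float64(282.4)), (np.float64(468.8), np.float64(270.2)), (np.float64(474.2), np.float64(264.8))]
side [(np.float64(247.7), np.float64(312.3)), (np.float64(250.2), np.float64(312.2)), (np.float64(251.3), np.float64(312.2))]
t 23.85 h 139.45 shift mm [ 2.9  1.3 97.8] turn 0.001 tiltz [ 0.     -0.0001 -1.    ] q6 -0.23 F [ 0.77  0.24 -0.23] gap 0.0854
```

View pics/c14.png

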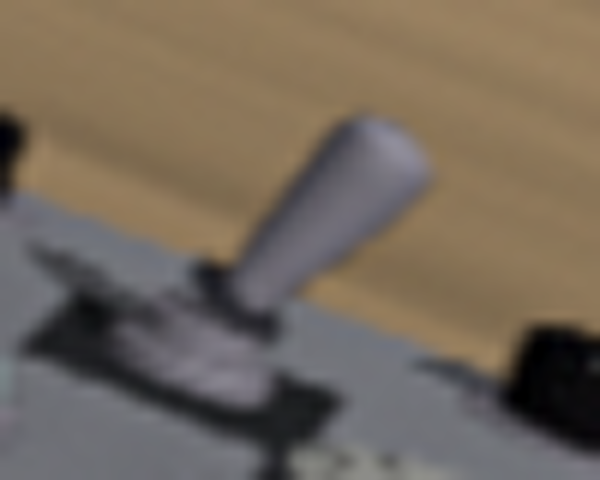

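>>> servo_tool --commands "3 2 0 0; 3 2 20 0; 3 2 45 0; 3 2 65 0; 3 2 78 0; 3 2 86 0; 3 2 92 0; 3 2 96 0; 3 2 96 0; 3 2 96 0" --grip 0

```text
time: 25.1
tcp_pos: [0.4666, 0.3584, 0.1267]
orientation: [0.0, 0.347, 0.938, 0.0]
ft_force: [-0.7, -0.8, 0.6]
finger_gap: 0.043
```

```bash
sed -i 's/^    go(.*$/    go(*(piv+.031*a-[0,0,.0035]),np.degrees(np.arctan2(a[1],a[0])))/' tog.py; python3 tog.py | tail -1; python3 - <<'E'
from h import *
for n in('wrist','scene'):
    p,d=env.grab_frame(n); cv2.imwrite(f'pics/{n}14.png',p)
a=cv2.imread('pics/scene14.png')[235:305,430:500]; b=cv2.imread('pics/wrist14.png')[180:380,180:380]
cv2.imwrite('pics/c15.png',np.hstack([cv2.resize(a,(400,400)),cv2.resize(b,(400,400))]))
E
```

```text
t 25.1 h 139.44 shift mm [ 0.  -0.9  0.7] turn 0.001 tiltz [ 0.0007  0.0004 -1.    ] q6 -0.23 F [-0.73 -0.83  0.58] gap 0.043
```

View pics/c15.png

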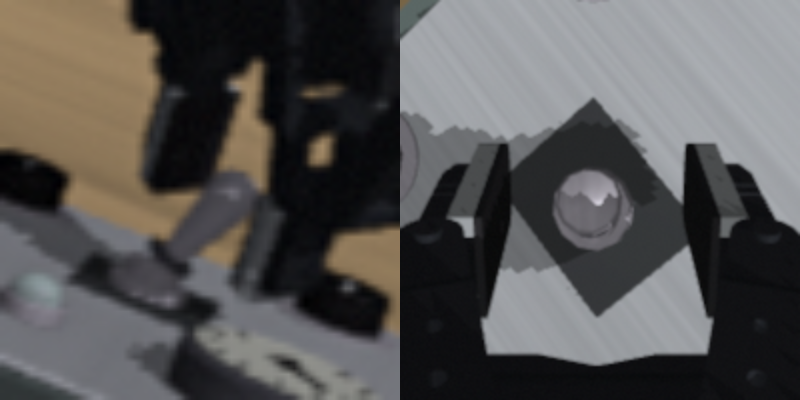

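>>> servo_tool --commands "0 -0.5 0 0; 0 -0.5 0 0; 0 -0.5 0 0; 0 -0.5 0 0; 0 -0.5 0 0; 0 -0.5 0 0; 0 -0.5 0 0; 0 -0.5 0 0; 0 -0.5 0 0; 0 -0.5 0 0" --grip 1 --force 35

```text
time: 26.45
tcp_pos: [0.4655, 0.3574, 0.1264]
orientation: [-0.0, 0.347, 0.938, -0.001]
ft_force: [-4.9, -3.6, 5.1]
finger_gap: 0.0122
```

```bash
cat > st.py <<'E'
from tog import *
import sys
a=b(float(sys.argv[1]) if len(sys.argv)>1 else -.38)
s=env.state(); F=s['ft_force']; T=tcpT(s)
print('t',s['time'],'tcp',s['tcp_pos'],'F',F,'pull F',-F@a,'FX',F@X,'Flat',F@np.cross(a,X),'gap',s['finger_gap'],'h',np.degrees(np.arctan2(T[1,0],T[0,0])))
print('r along bat',(s['tcp_pos']+[0,0,.005]-piv)@a*1000,'dir in tool',T[:3,:3].T@a)
E
python3 st.py
```

```text
t 26.45 tcp [0.4655 0.3574 0.1264] F [-4.8578 -3.6152  5.0767] pull F -4.992576213274344 FX -2.3984087306056936 Flat -5.635817001279674 gap 0.012179148611320727 h 139.4466968126662
r along bat 32.68711701210943 dir in tool [ 0.5409 -0.001  -0.8411]
```

>>> servo_tool --commands "0.3 0 -0.4 0; 0.6 0 -0.9 0; 0.9 0 -1.3 0; 1.2 0 -1.8 0; 1.5 0 -2.3 0; 1.8 0 -2.8 0; 2.0 0 -3.1 0; 2.2 0 -3.4 0; 2.2 0 -3.4 0; 2.2 0 -3.4 0"

```text
time: 27.7
tcp_pos: [0.4648, 0.3577, 0.1276]
orientation: [0.001, 0.346, 0.938, -0.002]
ft_force: [2.7, -5.4, -6.2]
finger_gap: 0.0125
```

```bash
python3 st.py
```

```text
t 27.7 tcp [0.4648 0.3577 0.1276] F [ 2.7119 -5.4396 -6.1563] pull F 8.206299514298017 FX -0.38772714385709994 Flat -2.7110776117248006 gap 0.012506921522578407 h 139.47710060506847
r along bat 34.09532116739157 dir in tool [ 0.5389 -0.0019 -0.8424]
```

>>> servo_tool --commands "0.3 0 -0.4 0; 0.5 0 -0.8 0; 0.8 0 -1.3 0; 1.1 0 -1.7 0; 1.4 0 -2.1 0; 1.6 0 -2.5 0; 1.6 0 -2.5 0; 1.6 0 -2.5 0; 1.6 0 -2.5 0; 1.6 0 -2.5 0"

```text
time: 28.95
tcp_pos: [0.4638, 0.3586, 0.1298]
orientation: [0.001, 0.346, 0.938, -0.002]
ft_force: [2.3, -5.9, -7.8]
finger_gap: 0.0127
```

```bash
python3 st.py
```

```text
t 28.95 tcp [0.4638 0.3586 0.1298] F [ 2.3396 -5.8752 -7.8107] pull F 9.598410494571642 FX -1.444215463793414 Flat -2.604632109473225 gap 0.012690217756463411 h 139.48669977391077
r along bat 36.70432963286662 dir in tool [ 0.5386 -0.002  -0.8426]
```

>>> servo_tool --commands "0.2 0 -0.4 0; 0.4 0 -0.7 0; 0.6 0 -1.0 0; 0.8 0 -1.3 0; 0.8 0 -1.3 0; 0.8 0 -1.3 0; 0.8 0 -1.3 0; 0.8 0 -1.3 0; 0.8 0 -1.3 0; 0.8 0 -1.3 0"

```text
time: 30.2
tcp_pos: [0.4632, 0.3591, 0.131]
orientation: [0.001, 0.346, 0.938, -0.002]
ft_force: [3.1, -5.0, -8.6]
finger_gap: 0.0125
```

```bash
python3 st.py
```

```text
t 30.2 tcp [0.4632 0.3591 0.131 ] F [ 3.1197 -5.0271 -8.5919] pull F 10.277311026004178 FX -1.0332246834607686 Flat -1.4609079332413422 gap 0.012476594478592748 h 139.48762119581204
r along bat 38.03966930577077 dir in tool [ 0.5384 -0.002  -0.8427]
```

>>> servo_tool --commands "0.2 0 -0.3 0; 0.3 0 -0.5 0; 0.5 0 -0.8 0; 0.6 0 -1.0 0; 0.6 0 -1.0 0; 0.6 0 -1.0 0; 0.6 0 -1.0 0; 0.6 0 -1.0 0; 0.6 0 -1.0 0; 0.6 0 -1.0 0"

```text
time: 31.45
tcp_pos: [0.4628, 0.3594, 0.1318]
orientation: [0.001, 0.346, 0.938, -0.002]
ft_force: [3.4, -6.1, -9.3]
finger_gap: 0.012
```

```bash
python3 st.py
```

```text
t 31.45 tcp [0.4628 0.3594 0.1318] F [ 3.3998 -6.144  -9.2988] pull F 11.380028695406857 FX -1.12705569197084 Flat -2.2360629301448727 gap 0.012000195244976681 h 139.4866413865912
r along bat 39.047510935129246 dir in tool [ 0.5384 -0.0022 -0.8427]
```

>>> servo_tool --commands "0.2 0 -0.3 0; 0.3 0 -0.5 0; 0.5 0 -0.8 0; 0.6 0 -1.0 0; 0.6 0 -1.0 0; 0.6 0 -1.0 0; 0.6 0 -1.0 0; 0.6 0 -1.0 0; 0.6 0 -1.0 0; 0.6 0 -1.0 0"

```text
time: 32.7
tcp_pos: [0.4624, 0.3598, 0.1327]
orientation: [0.001, 0.346, 0.938, -0.002]
ft_force: [3.9, -5.2, -9.6]
finger_gap: 0.0122
```

```bash
python3 st.py
```

```text
t 32.7 tcp [0.4624 0.3598 0.1327] F [ 3.8618 -5.2105 -9.6085] pull F 11.501705830756897 FX -0.8004441206397361 Flat -1.206785938708713 gap 0.012247996933902414 h 139.4888938410547
r along bat 40.08639645927624 dir in tool [ 0.5383 -0.0022 -0.8428]
```

>>> servo_tool --commands "0.2 0 -0.3 0; 0.3 0 -0.5 0; 0.5 0 -0.8 0; 0.6 0 -1.0 0; 0.6 0 -1.0 0; 0.6 0 -1.0 0; 0.6 0 -1.0 0; 0.6 0 -1.0 0; 0.6 0 -1.0 0; 0.6 0 -1.0 0"

```text
time: 33.95
tcp_pos: [0.462, 0.3601, 0.1335]
orientation: [0.001, 0.346, 0.938, -0.002]
ft_force: [4.8, -5.3, -10.6]
finger_gap: 0.0124
```

```bash
python3 st.py; python3 - <<'E'
from h import *
p,d=env.grab_frame('scene'); cv2.imwrite('pics/s16.png',p); crop('pics/s16.png','pics/c16.png',430,235,500,305,8)
E
```

```text
t 33.95 tcp [0.462  0.3601 0.1335] F [  4.779   -5.3331 -10.5754] pull F 12.734738737843982 FX -0.3855859769320489 Flat -0.8927801307782692 gap 0.012377064249416491 h 139.49285177995444
r along bat 40.98631884125904 dir in tool [ 0.5381 -0.0023 -0.8429]
```

View pics/c16.png

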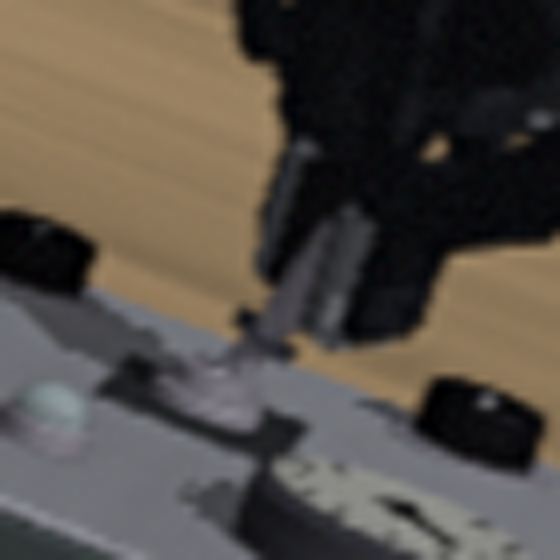

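>>> servo_tool --commands "0.2 0 -0.3 0; 0.3 0 -0.5 0; 0.5 0 -0.8 0; 0.6 0 -1.0 0; 0.6 0 -1.0 0; 0.6 0 -1.0 0; 0.6 0 -1.0 0; 0.6 0 -1.0 0; 0.6 0 -1.0 0; 0.6 0 -1.0 0"

```text
time: 35.25
tcp_pos: [0.4619, 0.36, 0.1336]
orientation: [0.001, 0.346, 0.938, -0.003]
ft_force: [6.9, -5.7, -15.4]
finger_gap: 0.0123
```

```bash
python3 st.py
```

```text
t 35.25 tcp [0.4619 0.36   0.1336] F [  6.8679  -5.6814 -15.4147] pull F 17.785662032627275 FX -0.5611629971370693 Flat 0.643754995990836 gap 0.012326829414971544 h 139.504014471855
r along bat 41.12161102366173 dir in tool [ 0.5373 -0.0028 -0.8434]
```

```bash
cat > arc.py <<'E'
from tog import *
import sys
# args: h0(deg commanded) th0 Rc0 Rc1 th list
h0=np.radians(float(sys.argv[1])); th0=float(sys.argv[2]); R0=float(sys.argv[3]); R1=float(sys.argv[4])
ths=[float(x) for x in sys.argv[5:]]
A=np.array([[np.cos(h0),np.sin(h0),0],[np.sin(h0),-np.cos(h0),0],[0,0,-1]])
for th in ths:
    a=b(th); d=A@(R1*a-R0*b(th0)); az=np.arctan2(a[1],a[0]); print(th,d.round(2),'turn',round(-(((az-h0)+np.pi)%(2*np.pi)-np.pi),3), 'az',round(np.degrees(az),1))
E
python3 arc.py 139.45 -.38 44.9 43.3 -.38 -.36 -.32 -.28 -.24 -.2 -.16 -.12 -.08
```

```text
-0.38 [-0.87 -0.    1.35] turn 0.001 az 139.4
-0.36 [-1.32 -0.68  1.06] turn -0.029 az 141.1
-0.32 [-2.26 -2.04  0.54] turn -0.091 az 144.7
-0.28 [-3.24 -3.39  0.08] turn -0.159 az 148.5
-0.24 [-4.25 -4.74 -0.33] turn -0.231 az 152.7
-0.2 [-5.29 -6.08 -0.67] turn -0.309 az 157.1
-0.16 [-6.36 -7.41 -0.95] turn -0.391 az 161.9
-0.12 [-7.46 -8.73 -1.17] turn -0.478 az 166.8
-0.08 [ -8.59 -10.03  -1.33] turn -0.568 az 172.0
```

>>> servo_tool --commands "-0.4 0 0.7 0; -0.9 0 1.3 0; -0.9 0 1.3 0; -1.3 -0.7 1.1 -0.03; -1.8 -1.4 0.8 -0.06; -2.3 -2.0 0.5 -0.09; -2.7 -2.7 0.3 -0.125; -3.2 -3.4 0.1 -0.16; -3.2 -3.4 0.1 -0.16; -3.2 -3.4 0.1 -0.16"

```text
time: 36.5
tcp_pos: [0.462, 0.3579, 0.1345]
orientation: [0.0, 0.271, 0.963, -0.0]
ft_force: [6.4, 0.5, -17.0]
finger_gap: 0.0123
```

```bash
python3 st.py -.28; python3 st.py -.38
```

```text
t 36.5 tcp [0.462  0.3579 0.1345] F [  6.3624   0.4935 -16.9843] pull F 17.329276585304953 FX -1.4197154254630986 Flat 5.183595032490302 gap 0.012307552883027163 h 148.5809677108042
r along bat 41.224960822309434 dir in tool [ 0.4913  0.0004 -0.871 ]
t 36.5 tcp [0.462  0.3579 0.1345] F [  6.3624   0.4935 -16.9843] pull F 16.72520638102636 FX -1.4197154254630986 Flat 6.887739537971207 gap 0.012307552883027163 h 148.5809677108042
r along bat 41.07455748477515 dir in tool [ 0.5331  0.0863 -0.8417]
```

```bash
python3 arc.py 148.5 -.28 43.3 42.5 -.24 -.2 -.16 -.12 -.08 -.04 0 0.04; python3 - <<'E'
from tog import *
s=env.state(); D=s['tcp_pos']+[0,0,.005]-piv; print('lean est',np.arctan2(-D@Y,D@n),D@X)
E
```

```text
-0.24 [-1.16 -1.46  0.3 ] turn -0.073 az 152.7
-0.2 [-1.97 -2.92 -0.04] turn -0.151 az 157.1
-0.16 [-2.8  -4.38 -0.31] turn -0.233 az 161.9
-0.12 [-3.66 -5.83 -0.53] turn -0.32 az 166.8
-0.08 [-4.55 -7.27 -0.68] turn -0.41 az 172.0
-0.04 [-5.47 -8.69 -0.77] turn -0.503 az 177.3
0.0 [ -6.42 -10.11  -0.8 ] turn -0.597 az -177.3
0.04 [ -7.38 -11.51  -0.77] turn -0.691 az -171.9
lean est -0.2934964508275951 0.0005457840166125244
```

>>> servo_tool --commands "-0.6 -0.7 0.5 -0.035; -1.2 -1.5 0.3 -0.07; -2.0 -2.9 0 -0.15; -2.8 -4.4 -0.3 -0.23; -3.7 -5.8 -0.5 -0.32; -4.6 -7.3 -0.7 -0.41; -5.5 -8.7 -0.8 -0.5; -6.4 -10.1 -0.8 -0.6; -7.4 -11.5 -0.8 -0.69; -7.4 -11.5 -0.8 -0.69"

```text
time: 37.75
tcp_pos: [0.4642, 0.3452, 0.1373]
orientation: [0.003, -0.071, 0.997, 0.001]
ft_force: [7.7, 0.5, -8.9]
finger_gap: 0.0124
```

```bash
python3 st.py .04; python3 - <<'E'
from tog import *
s=env.state(); D=s['tcp_pos']+[0,0,.005]-piv; print('lean est',np.arctan2(-D@Y,D@n),D@X)
E
python3 arc.py 188.1 .04 42.5 42.2 .08 .12 .16 .2 .24 .28 .32 .36 .38 .4
```

```text
t 37.75 tcp [0.4642 0.3452 0.1373] F [ 7.6689  0.4794 -8.9399] pull F 11.348918895835219 FX 3.17068657024873 Flat -0.33713015455208656 gap 0.01241159039203803 h -171.81655528013468
r along bat 41.37569122360092 dir in tool [ 0.4195  0.0022 -0.9078]
lean est 0.0050432068344914704 0.0029536996024269267
0.08 [-0.01 -1.68  0.36] turn -0.093 az -166.6
0.12 [ 0.07 -3.36  0.52] turn -0.183 az -161.4
0.16 [ 0.13 -5.03  0.73] turn -0.27 az -156.4
0.2 [ 0.16 -6.7   1.  ] turn -0.352 az -151.7
0.24 [ 0.16 -8.35  1.34] turn -0.43 az -147.3
0.28 [ 0.13 -9.99  1.73] turn -0.502 az -143.1
0.32 [  0.07 -11.62   2.18] turn -0.57 az -139.3
0.36 [ -0.02 -13.23   2.69] turn -0.632 az -135.7
0.38 [ -0.07 -14.02   2.97] turn -0.662 az -134.0
0.4 [ -0.13 -14.81   3.26] turn -0.69 az -132.4
```

>>> servo_tool --commands "0.3 -0.8 -0.3 -0.05; 0.3 -1.7 -0.4 -0.09; 0.4 -3.4 -0.3 -0.18; 0.4 -5.0 0 -0.27; 0.5 -6.7 0.3 -0.35; 0.5 -8.4 0.6 -0.43; 0.5 -10 1 -0.5; 0.4 -11.6 1.5 -0.57; 0.3 -13.2 2 -0.63; 0.3 -14 2.2 -0.66"

```text
time: 39.0
tcp_pos: [0.4638, 0.331, 0.1346]
orientation: [0.001, -0.391, 0.921, 0.0]
ft_force: [4.7, 1.1, -11.1]
finger_gap: 0.0124
```

```bash
python3 st.py .38; python3 - <<'E'
from tog import *
s=env.state(); D=s['tcp_pos']+[0,0,.005]-piv; print('lean est',np.arctan2(-D@Y,D@n),D@X)
for n in('wrist','scene'):
    p,d=env.grab_frame(n); cv2.imwrite(f'pics/{n}17.png',p)
a=cv2.imread('pics/scene17.png')[235:305,430:500]; b=cv2.imread('pics/wrist17.png')[180:380,180:380]
cv2.imwrite('pics/c17.png',np.hstack([cv2.resize(a,(400,400)),cv2.resize(b,(400,400))]))
E
```

```text
t 39.0 tcp [0.4638 0.331  0.1346] F [  4.718    1.0662 -11.1409] pull F 11.558157004205492 FX -0.40685737592817794 Flat -3.709399505842895 gap 0.012402002296042854 h -134.00256220602313
r along bat 41.65042206023551 dir in tool [ 0.5393 -0.0001 -0.8421]
lean est 0.3346741016369492 0.0010390706391610691
```

View pics/c17.png

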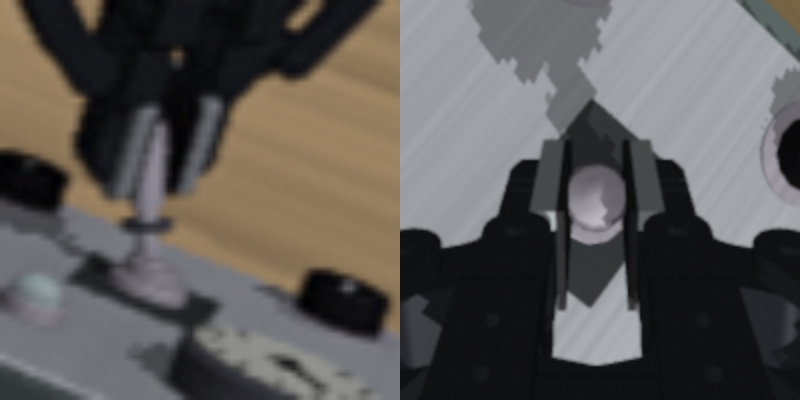

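>>> servo_tool --commands "-0.5 0 0.8 0; -1 0 1.6 0; -1.5 0 2.4 0; -2 0 3.2 0; -2.5 0 4 0; -2.5 0 4 0; -2.5 0 4 0; -2.5 0 4 0; -2.5 0 4 0; -2.5 0 4 0"

```text
time: 40.35
tcp_pos: [0.4649, 0.332, 0.1321]
orientation: [0.0, -0.39, 0.921, -0.0]
ft_force: [6.1, 1.0, -10.4]
finger_gap: 0.0124
```

```bash
python3 st.py .38; python3 - <<'E'
from tog import *
s=env.state(); D=s['tcp_pos']+[0,0,.005]-piv; print('lean est',np.arctan2(-D@Y,D@n),D@X)
E
```

```text
t 40.35 tcp [0.4649 0.332  0.1321] F [  6.0888   1.003  -10.4083] pull F 11.432162916463014 FX 1.1412005668835894 Flat -3.796712242893716 gap 0.012351981490614427 h -134.03804680331828
r along bat 38.79829907054908 dir in tool [ 0.5405 -0.0008 -0.8414]
lean est 0.3340136305450207 0.0009567865697515318
```

>>> servo_tool --commands "0 0 0 0; 0 0 0 0; 0 0 0 0; 0 0 0 0; 0 0 0 0; 0 0 0 0; 0 0 0 0; 0 0 0 0; 0 0 0 0; 0 0 0 0" --grip 0.1

```text
time: 41.6
tcp_pos: [0.4647, 0.332, 0.1319]
orientation: [-0.0, -0.39, 0.921, -0.0]
ft_force: [1.1, 0.8, -0.2]
finger_gap: 0.0385
```

>>> servo_tool --commands "0 0 -10 0; 0 0 -35 0; 0 0 -65 0; 0 0 -90 0; 0 0 -100 0; 0 0 -100 0; 0 0 -100 0; 0 0 -100 0; 0 0 -100 0; 0 0 -100 0"

```text
time: 42.85
tcp_pos: [0.4646, 0.332, 0.2316]
orientation: [-0.0, -0.39, 0.921, -0.0]
ft_force: [0.5, -0.4, 0.0]
finger_gap: 0.0383
```

```bash
cat > fin.py <<'E'
from tog import *
from scipy.optimize import least_squares
s2=env.state(); print(s2['time'],s2['tcp_pos'],s2['ft_force'],s2['finger_gap'])
fr={}
for n in('wrist','scene','side'):
    p,d=env.grab_frame(n); cv2.imwrite(f'pics/{n}18.png',p); fr[n]=d
a_=cv2.imread('pics/scene18.png')[245:295,440:490]; b_=cv2.imread('pics/wrist18.png')[170:270,230:330]
cv2.imwrite('pics/c18.png',np.hstack([cv2.resize(a_,(400,400)),cv2.resize(b_,(400,400))]))
for th in(.38,.34):
    print('tip px',th,[ (c,tuple(np.round(proj(c,piv+.043*b(th),s2 if c=='wrist' else None),1)),tuple(np.round(proj(c,piv+.051*b(th),s2 if c=='wrist' else None),1))) for c in('wrist','scene')])
C=cloud('wrist',fr['wrist'],s2); D=C-piv; m=(np.linalg.norm(D,axis=-1)<.07)&((D@n)>.02)&((D@n)<.06); P=C[m]
def f(q):
    a=b(q[0]); w=P-(piv+q[2]*X); l=w@a-q[1]; r=np.linalg.norm(w-l[:,None]*a,axis=1)
    e=r-np.interp(l,[.014,.036],[.0045,.0075]); c=np.linalg.norm(w-(.0355+q[1])*a,axis=1)-.0075
    return np.where(l>.0355,c,e)
r=least_squares(f,[.38,0,0],loss='soft_l1',f_scale=.001); print('fit lean, pull mm, dx',r.x[0],r.x[1:]*1000,np.median(abs(r.fun)),m.sum(), 'max r',np.max(D[m]@b(.38)))
for n in('scene','side'):
    C=cloud(n,fr[n])
    m=(C[...,2]>.163)&(C[...,2]<.172)&(np.hypot(C[...,0]-.564,C[...,1]+.0235)<.045); print(n,m.sum(),cv2.minAreaRect((C[m][:,:2]*1000).astype(np.float32)))
E
python3 fin.py
```

```text
42.85 [0.4646 0.332  0.2316] [ 0.4685 -0.4278  0.0449] 0.03831533043930893
tip px 0.38 [('wrist', (np.float64(276.6), np.float64(211.9)), (np.float64(276.5), np.float64(208.8))), ('scene', (np.float64(454.2), np.float64(257.4)), (np.float64(454.0), np.float64(252.9)))]
tip px 0.34 [('wrist', (np.float64(278.4), np.float64(213.3)), (np.float64(278.8), np.float64(210.6))), ('scene', (np.float64(455.3), np.float64(257.5)), (np.float64(455.2), np.float64(252.9)))]Traceback (most recent call last):
  File "fin.py", line 11, in <module>
    C=cloud('wrist',fr['wrist'],s2); D=C-piv; m=(np.linalg.norm(D,axis=-1)<.07)&((D@n)>.02)&((D@n)<.06); P=C[m]
                                                                                  ~^~
numpy._core._exceptions._UFuncNoLoopError: ufunc 'matmul' did not contain a loop with signature matching types (dtype('float64'), dtype('<U4')) -> None
```

View pics/c18.png

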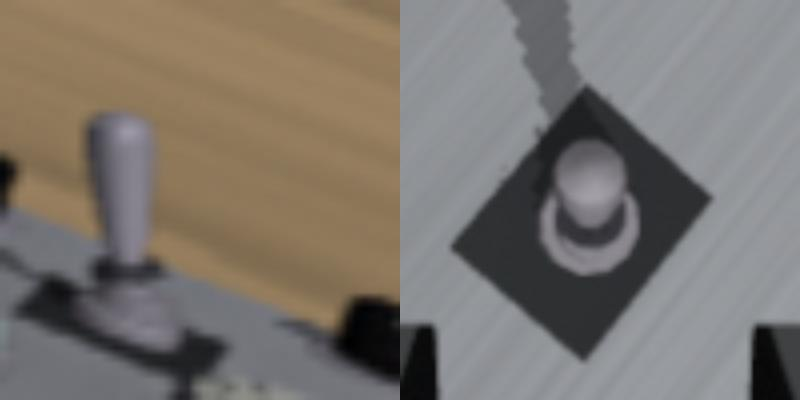

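View pics/scene18.png

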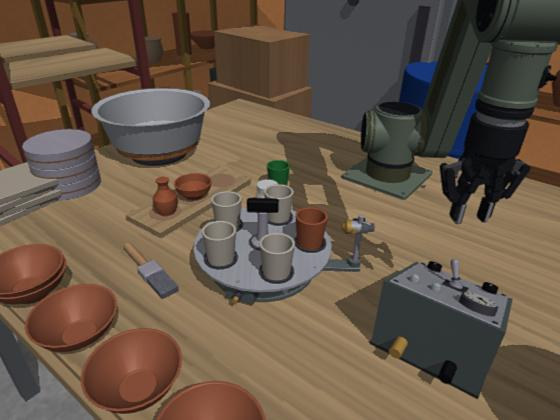

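```bash
sed -i 's/for n in(.wrist.,.scene.,.side.):/for nm in("wrist","scene","side"):/; s/grab_frame(n); cv2.imwrite(f.pics\/{n}18.png.,p); fr\[n\]=d/grab_frame(nm); cv2.imwrite(f"pics\/{nm}18.png",p); fr[nm]=d/' fin.py; sed -i "s/^for n in('scene','side'):/for nm in('scene','side'):/; s/cloud(n,fr\[n\])/cloud(nm,fr[nm])/; s/print(n,m.sum/print(nm,m.sum/" fin.py; python3 fin.py
python3 - <<'E'
from h import *
crop('pics/side18.png','pics/c19.png',200,120,400,270,4)
E
```

```text
43.0 [0.4647 0.332  0.2319] [ 0.1511  0.3414 -0.0615] 0.0384433009756505
tip px 0.38 [('wrist', (np.float64(276.7), np.float64(211.6)), (np.float64(276.6), np.float64(208.6))), ('scene', (np.float64(454.2), np.float64(257.4)), (np.float64(454.0), np.float64(252.9)))]
tip px 0.34 [('wrist', (np.float64(278.5), np.float64(213.1)), (np.float64(278.9), np.float64(210.3))), ('scene', (np.float64(455.3), np.float64(257.5)), (np.float64(455.2), np.float64(252.9)))]
fit lean, pull mm, dx 0.3795490258886866 [-3.1384 -0.9736] 0.00036614788312061726 301 max r 0.04050865215600354
scene 190 ((563.200439453125, -24.43094825744629), (18.72795295715332, 61.97325134277344), 37.091514587402344)
side 13 ((572.7708740234375, -35.773040771484375), (17.20650291442871, 9.379814147949219), 48.978694915771484)
```

View pics/c19.png

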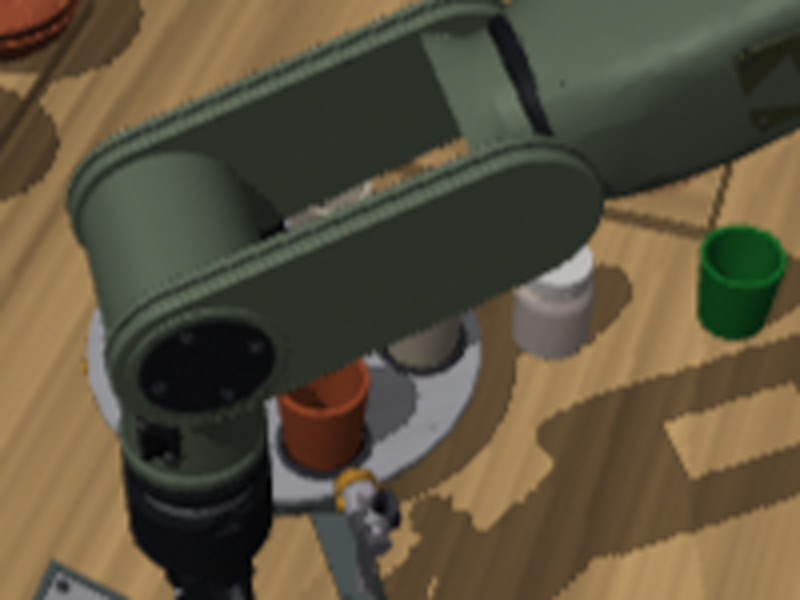

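```bash
python3 - <<'E'
from tog import *
from scipy.optimize import least_squares
C=cloud('wrist',np.load('pics/wrist13.npy'),s); D=C-piv; v,u=np.mgrid[:420,:560]; m=(np.linalg.norm(D,axis=-1)<.07)&((D@n)>.02)&((D@n)<.06)&(v<260); P=C[m]
def f(q):
    a=b(q[0]); w=P-(piv+q[2]*X); l=w@a-q[1]; r=np.linalg.norm(w-l[:,None]*a,axis=1)
    e=r-np.interp(l,[.014,.036],[.0045,.0075]); c=np.linalg.norm(w-(.0355+q[1])*a,axis=1)-.0075
    return np.where(l>.0355,c,e)
r=least_squares(f,[-.38,0,0],loss='soft_l1',f_scale=.001); print(r.x[0],r.x[1:]*1000,m.sum())
E
```

```text
-0.41149552350588153 [-2.9177 -0.4935] 332
```

The bat length fits the same as before (-2.9 mm against -3.1 mm), so it is home, and it leans +0.38 to the right. The plate is at about 72° and the arm is clear, so I hand the job in.

```bash
python3 - <<'E'
from workcell import env
print(env.close_job())
E
```

```text
the job is handed in; nothing more can be done
None
```

I set the beaker into the empty pocket, turned the carousel one click clockwise and switched the gun's toggle to the right. I handed the job in with the robot's clock at about 43 s. The hand-in reports no verdict.

- **Beaker:** it was set down and let go. The wrist camera put its rim centre within about 1 mm of the pocket I had measured, and upright. After the turn it stands in front of the gun, 1 to 2 mm from the expected point. The later pictures of it I only checked by eye.
- **Carousel:** the last reading of the hub handle shows a turn of about 72°. One reading just after letting go, with the arm still moving, showed 73.3°; later ones from the scene camera showed 72.0° to 72.3°. The last side-camera reading of the handle was useless because the arm was in the way.
- **Toggle:** I pulled the bat in small steps and met its stop at about 8.4 mm, with the force going from 12.7 to 17.8 N. I backed off, swung it over and released it. The camera fit shows a lean of +0.38 rad with the bat home: its fitted length matches the start to 0.2 mm.
- **Disagreements:** both bat fits sit about 3 mm short of my pivot estimate, so I relied on comparing the two. When I eased the bat back before release, the pull force did not drop as expected (still 11.4 N), but it went home once the fingers opened.
- **Other pieces:** the last pictures show nothing else visibly disturbed. I compared these by eye only.

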